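Clamp the open corner of a plaster casting frame with a plier clamp

ROBOT

A 6-joint arm with a two-finger parallel gripper is mounted at the origin on the work surface. World frame = base frame: x ahead of the robot, y to its left, z up, the work surface at z = 0. Lengths are in m, angles in rad, forces in N, time in s.
With the tool pointing down it reaches from about 0.35 to 0.975 m from the base axis. Payload 4.9 kg.
Tool frame: the origin (TCP) lies midway between the tips of the shut fingers; the grasp point (between the pads) lies 19 mm behind it; z points along the fingers, y is the direction in which the jaws open and shut (so a half turn about z gives the same grasp; the last joint's range is limited). The gripper opens to 85 mm and grips with 20 to 120 N. Pads are 22 mm wide; open, the fingers measure 114 mm over their backs; the gripper's body (76 mm by 85 mm) begins 54 mm behind the grasp point. The pads swing forward as they close: fully open they stand 13 mm farther back than shut.
Start: joints at [1.136, 0.053, 1.613, -0, 1.476, -0.119], TCP at [0.194, 0.594, 0.231] pointing down, gripper open.
Joint ranges: [-3.01, 3.01], [-1.01, 2.22], [0.06, 2.58], [-1.02, 4.17], [0.09, 2.62], [-3.14, 3.14]. Speed limits (rad/s): [2.57, 2.57, 3.14, 3.14, 3.14, 3.14].

INTERFACE

Orientations are given as a unit quaternion [w, x, y, z].
In Python, from plant import manip gives the robot as it stands. The module is installed in compiled form; this text tells all that it offers.
- The arm moves only by the tool move_arm, never from a script. Its argument "rows" is a list of rows, each an object of numbers: "tx", "ty", "tz": the shift along the tool's x, y, z in m; "ax", "ay", "az": the turn, a rotation vector about the tool's x, y, z in degrees; "jaw": the closure in counts, from 0 (fully open) to 255 (shut). In form: [{"tx": .., "ty": .., "tz": .., "ax": .., "ay": .., "az": .., "jaw": ..}, ...]. A call has 1 to 12 rows; each row shifts and turns the pose as measured when the row begins, along the tool's axes as they then stand; what a row does not reach is not made up. A row lasts 1/10 s, in which the tool goes at most 50 mm and 8.59 degrees, less where a joint would pass 70% of its speed; a pose out of reach is approached as far as the arm can. A call with a gripper value outside its range is refused whole. The fingers move at their own pace and stop on an object; the grip force is fixed at half the most. Time passes only in rows, so rows that do not move let the fingers close. It gives the time, the measured TCP pose, the force and the opening at its end, in the units of the state.
- manip.state(): the state, without advancing time (a new reading comes with each control period).
- manip.grab_frame(name): name is "side" or "top" or "wrist"; returns a dict with "color" (420x560x3 uint8, red, green, blue), "intrinsics" (3x3 intrinsics, pixels), "R" (3x3) and "t" (3): a world point X has camera coordinates R X + t. Camera axes: x right, y down, z forward; pixel columns grow to the right and rows downward; lengths in m; the calibration is good to about 2 mm. The wrist camera is an equidistant fisheye: a pixel r from the principal point sees the ray r / f radians off the axis. A picture is of the moment at which its call begins. There is no depth.
- manip.job_done(): hands the job in, once; it reports no verdict.
The state is a dict: "time": time; "joint_pos": joint angles; "joint_vel": joint speeds; "joint_efforts": joint torques, N m; "tool_pos": TCP position; "tool_rot": TCP orientation; "contact_force": force on the tool from outside, world axes, zero at the start; "ft_torque": the same for the moment, N m; "gripper_width": opening from 0.0 (shut) to 1.0 (fully open).
Only numpy, scipy, OpenCV 4.12 (cv2) and the standard library are available. Lean on these libraries where they do the work, as an engineer would, in place of code of your own. Each camera call takes 0.05 s, during which the arm holds its last target.

TASK

Slide the plier clamp straight over the open corner of the casting frame with its handles still sprung open, until its body is fully home against the ends of the two boards, then squeeze the handles until they snap over centre and lock. Feel for the give and never press a handle with more than 22 N, do not shove the frame out of place or disturb the other things, and leave the clamp locked on the joint.

Things in the scene. Friction and masses are not known exactly. Their poses are not given: they have to be found in the camera images.
- clamp: Steel squeeze-action toggle clamp lying flat on the bench, 26 mm high, 0.45 kg. Origin: underside of its riveted body (68 x 46 mm) at the jaw pin, 8 mm behind the body's front. Two handles with black grips trail to -x, two bowed jaws with round soft rubber pads reach to +x, mirrored about the x axis; all swing in the horizontal plane. It reaches from 171 mm behind to 52 mm ahead of the origin; open jaws are 110 mm wide over all.
- throat (a point): Middle of the flat front of the clamp's body, between the jaws: the stop for the board ends. 8 mm ahead of the clamp's origin, 13 mm above its underside. The pads (17 mm across) sit 37 mm ahead of this point at the same height, 47 mm apart face to face when open.
- body_mid (a point): Middle of the clamp's riveted body, 26 mm behind its origin, 13 mm up, near the clamp's centre of mass. The body is a flat-sided block 46 mm wide (across the clamp's y) and 26 mm high that can be taken across its sides; its sides are free from 52 to 12 mm behind the origin.
- grip (a point): Point midway between the two handles at the middle of their grips, 124 mm behind the clamp's origin (132 mm behind the throat), 13 mm up. The grips run 84 to 170 mm behind the origin, are 14 mm wide and 22 mm high (2 to 24 mm above the bench). At this point the handles measure 65 mm over their outer faces when open, 38 mm when locked.
- handle_l (a joint): Closing angle of each handle, rad (they move together): 0 open, 0.155 dead centre, 0.185 locked at the stop. Sprung open: up to 5 N a handle at the grip point leaves them open, by 8 N they have run in until the pads meet the boards. Then the force climbs to a peak of 10 to 18 N (unknown spindle setting) and suddenly gives; they stay locked. Over 22 N on a handle bends it.
- handle_r: The clamp's right-hand handle (to -y), the mirror image of the left one; its origin is its pivot pin, 54 mm behind and 18 mm to -y of the clamp's origin, at the underside.
- frame: Hinged casting frame of 15 mm plywood boards, 50 mm high, 160 mm square, loose on the bench round a base board with a domed red model; 2.4 kg: a push above about 11 N slides it. Origin: underside, centre. Front board on the -x side; at its left (+y) end a 20 mm cleat and the end of the hinged side board stick out 52 mm to -x side by side: the clamp goes over this pair, moving along +x.
- joint_end (a point): Middle of the pair of board ends as clamped: 132 mm to -x and 62.5 mm to +y of the frame's origin, 13 mm up. Fully home, the throat is at this point and the clamp's x axis lies along the frame's. Both ends are flush in x. The cleat's outer face lies 17.5 mm to -y of this point, the side board's outer face 17.5 mm plus the gap to +y.
- board_end (a point): Middle of the near end face of the side board (15 mm thick), 13 mm up. In the frame it lies 132 mm to -x and 72.5 mm plus the gap to +y: the hinged board, free to swing about the frame's far left corner, stands 2 to 4 mm off the cleat at this end until the clamp draws it in against the cleat.
- bucket: White plastic bucket, 110 mm across, 105 mm high; leave alone. Origin: underside.
- bowl: Small red clay bowl, 100 mm across, 47 mm high; leave alone. Origin: underside.
- scraper: Steel scraper with wooden handle; leave alone. Origin: underside.
Mind the look-alikes: they are no part of the job. Leave any blue or red look-alike of the part that bears board_end alone. What is shaped like the clamp but purple is not meant.

How it is judged:
By the outcome, as a careful person would: the job done as asked, in the order asked, and still so for the second after the job is handed in, with the robot touching nothing.
It also fails if it takes over 54 s, if anything falls off the work surface, if the arm or the gripper's body presses on something with over 40 N, if the wrist force passes 120 N, or if a joint passes its speed limit or range.

## Working session

There is one attempt and no reset: what is moved stays moved. The work goes in short steps, Python scripts to look and compute and a tool call to move; the robot and the scene stay as the last step left them, time stands still between calls to the robot, and variables do not carry over. Pictures are saved under pics/ and viewed, and the job is handed in when it is done.

Besides the shell and the picture viewer there is one more tool, called after "Call:" by a JSON object that holds its "op" and its "data", one argument or row to a line. move_arm: Moves the arm, as the interface text tells. Its arguments: {"type":"object","properties":{"rows":{"type":"array"}},"required":["rows"]}

```bash
mkdir -p pics; python3 - <<'E'
from plant import manip
import cv2,numpy as np,pickle
D={}
for n in("side","top","wrist"):
    f=manip.grab_frame(n);D[n]=f;cv2.imwrite(f"pics/{n}0.png",f["color"][:,:,::-1])
    print(n,f["intrinsics"].tolist(),np.round(f["R"],3).tolist(),np.round(f["t"],3).tolist())
pickle.dump(D,open("f0.pkl","wb"))
print(manip.state())
E
```

```text
side [[497.7813164558252, 0.0, 280.3098108789736], [0.0, 497.7813164558252, 209.9544298052087], [0.0, 0.0, 1.0]] [[0.907, -0.421, -0.023], [-0.242, -0.474, -0.846], [0.346, 0.773, -0.532]] [-0.453, 0.162, 1.297]
top [[416.0569617511858, 0.0, 279.2068319347476], [0.0, 416.0569617511858, 206.44796196013309], [0.0, 0.0, 1.0]] [[0.026, -1.0, 0.014], [-0.997, -0.027, -0.069], [0.069, -0.012, -0.998]] [-0.021, 0.518, 1.023]
wrist [[325.19226210127806, 0.0, 277.99306220086856], [0.0, 325.19226210127806, 206.81098531613964], [0.0, 0.0, 1.0]] [[0.309, 0.951, -0.002], [0.907, -0.294, 0.302], [0.287, -0.095, -0.953]] [-0.623, -0.041, 0.38]
{'time': 0.15, 'joint_pos': array([ 1.13598972e+00,  5.32684214e-02,  1.61398103e+00,  1.58036916e-05,
        1.47599176e+00, -1.18990092e-01]), 'joint_vel': array([ 0.00028905,  0.00114234, -0.00242286,  0.00016486, -0.00324045,
       -0.00071712]), 'joint_efforts': array([ 5.32966424e-04, -3.94238877e+01, -3.70722198e+01, -1.34742572e-04,
        4.64540266e-03,  4.23890231e-05]), 'tool_pos': array([0.19390428, 0.59365003, 0.23030479]), 'tool_rot': array([-2.32901788e-04,  1.57253526e-01,  9.87557922e-01, -7.90729060e-04]), 'contact_force': array([ 0.276617  ,  0.37036503, -0.21640586]), 'ft_torque': array([0.01055272, 0.01241603, 0.00260205]), 'gripper_width': 1.0011778264236955}
```

View pics/top0.png

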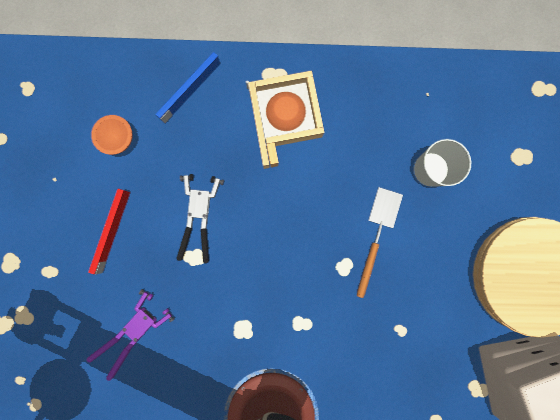

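View pics/side0.png

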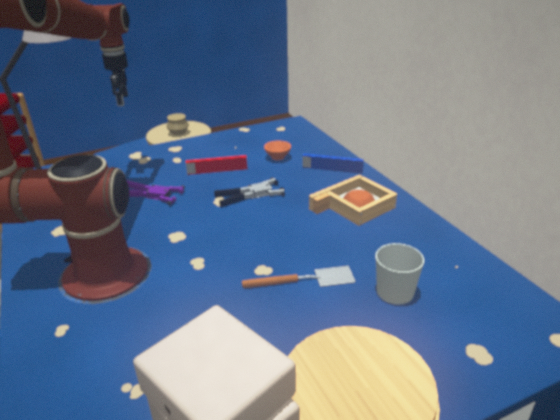

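View pics/wrist0.png

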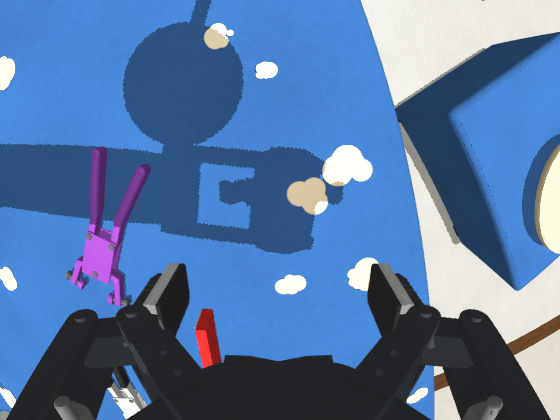

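Top view: the silver/black clamp is at (199,205). A purple look-alike at (137,325) is excluded by colour. The frame is at (286,110), with its board pair ending near (269,165). The red (108,230) and blue (188,88) loose boards are look-alikes of the side board. I'll confirm in an enlarged crop.

```bash
cat > h.py <<'E'
import numpy as np,cv2,pickle
def ray(f,u,v):
    K=f["intrinsics"];d=np.array([(u-K[0,2])/K[0,0],(v-K[1,2])/K[1,1],1.]);R=np.array(f["R"]);return -R.T@f["t"],R.T@d
def onz(f,u,v,z):
    o,d=ray(f,u,v);return o+d*(z-o[2])/d[2]
def proj(f,X):
    c=np.array(f["R"])@X+f["t"];K=f["intrinsics"];return K[0,0]*c[0]/c[2]+K[0,2],K[1,1]*c[1]/c[2]+K[1,2]
E
python3 - <<'E'
from h import *
f=pickle.load(open("f0.pkl","rb"))["top"]
im=f["color"][:,:,::-1]
c=im[60:280,150:340];c=c[:, :]
cv2.imwrite("pics/crA.png",cv2.resize(im[165:275,165:235],None,fx=5,fy=5,interpolation=cv2.INTER_CUBIC))
cv2.imwrite("pics/crB.png",cv2.resize(im[60:180,235:335],None,fx=5,fy=5,interpolation=cv2.INTER_CUBIC))
for u,v in((199,205),(286,110),(269,165)):print(onz(f,u,v,.02))
E
```

```text
[0.51617054 0.19312856 0.02      ]
[ 0.76376505 -0.01746292  0.02      ]
[0.62169513 0.02170465 0.02      ]
```

View pics/crA.png

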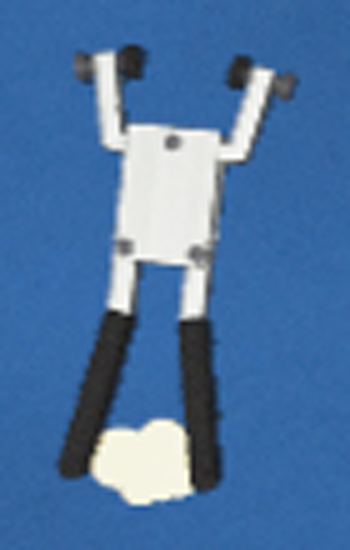

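View pics/crB.png

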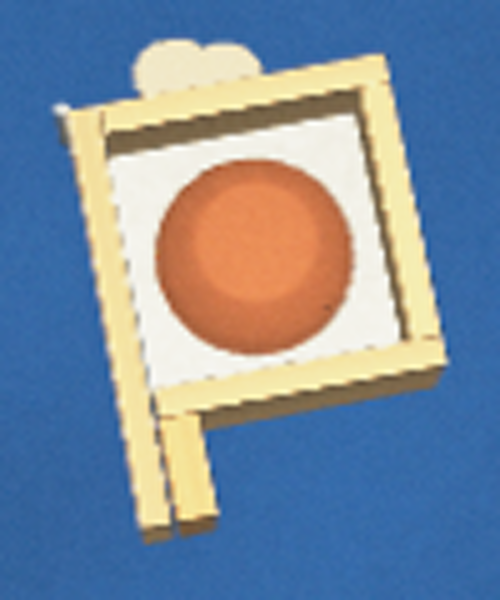

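The crops confirm the clamp is silver with black grips, jaws pointing away from the robot. The frame's cleat and side-board ends are at crop B (140–218, 525). Now I'll measure both.

```bash
cat > meas.py <<'E'
from h import *
f=pickle.load(open("f0.pkl","rb"))["top"]
im=f["color"].astype(int)
A=lambda p:(np.array(p)+.5)/5-.5+[165,165]
B=lambda p:(np.array(p)+.5)/5-.5+[235,60]
# clamp: white mask
sub=np.zeros(im.shape[:2],np.uint8); m=(im[:,:,0]>140)&(im[:,:,1]>140)&(im[:,:,2]>140); sub[185:220,180:215]=m[185:220,180:215]
sub=cv2.morphologyEx(sub,cv2.MORPH_OPEN,np.ones((9,9)))
r=cv2.minAreaRect(np.argwhere(sub)[:,::-1].astype(np.float32));b=cv2.boxPoints(r)
W=np.array([onz(f,*p,.026)[:2] for p in b]);print("body box",W.round(4).tolist())
for i in range(4):
    d=W[(i+1)%4]-W[i];print(np.linalg.norm(d),np.degrees(np.arctan2(d[1],d[0])))
pin=onz(f,*A((172,142)),.026);r1=onz(f,*A((124,246)),.026);r2=onz(f,*A((197,253)),.026)
print("pin",pin,"rivets",r1,r2,np.linalg.norm(r1-r2))
d=pin-(r1+r2)/2;print("yaw",np.degrees(np.arctan2(d[1],d[0])),np.linalg.norm(d))
P={k:onz(f,*B(v),.05)[:2] for k,v in dict(farL=(69,113),farR=(384,57),nearR=(446,362),boardL=(140,528),boardR=(168,526),cleatL=(177,523),cleatR=(217,517),nearLin=(158,415)).items()}
for k,v in P.items():print(k,v.round(4))
for a,b in(("boardL","farL"),("nearR","farR"),("farR","farL"),("nearR","nearLin"),("cleatR","cleatL")):
    d=P[b]-P[a];print(a,b,np.linalg.norm(d),np.degrees(np.arctan2(d[1],d[0])))
E
python3 meas.py
```

```text
body box [[0.5424, 0.2179], [0.5437, 0.1733], [0.4891, 0.1712], [0.4879, 0.2156]]
0.04453758805575259 -88.41075606001057
0.05464097489723673 -177.8086366801057
0.044376608255864314 91.54679736697327
0.05461003121034783 2.360626355135655
pin [0.54559846 0.19322515 0.026     ] rivets [0.49332345 0.21484282 0.026     ] [0.49083465 0.17871754 0.026     ] 0.036210913293644474
yaw -3.8002928637833358 0.05363735471448548
farL [0.8217 0.0779]
farR [ 0.8551 -0.0774]
nearR [ 0.7023 -0.1111]
boardL [0.6157 0.0368]
boardR [0.6171 0.0232]
cleatL [0.6187 0.0189]
cleatR [ 6.222e-01 -6.000e-04]
nearLin [0.6718 0.0297]
boardL farL 0.21011706410672393 11.283330117687457
nearR farR 0.15645487789173154 12.455256337252495
farR farL 0.15885414846317725 102.13041944001927
nearR nearLin 0.14403482225111092 102.25172355938315
cleatR cleatL 0.01975804310305441 100.25780961800172
```

Call:
{"op": "move_arm", "data": {
  "rows": [
    {"az": -7, "jaw": 0},
    {"az": -7, "tx": -0.02, "ty": -0.02, "jaw": 0},
    {"tx": -0.033, "ty": -0.0355, "tz": 0.005, "jaw": 0},
    {"tx": -0.033, "ty": -0.0355, "tz": 0.005, "jaw": 0},
    {"tx": -0.033, "ty": -0.0355, "tz": 0.005, "jaw": 0},
    {"tx": -0.033, "ty": -0.0355, "tz": 0.005, "jaw": 0},
    {"tx": -0.033, "ty": -0.0355, "tz": 0.005, "jaw": 0},
    {"tx": -0.033, "ty": -0.0355, "tz": 0.005, "jaw": 0},
    {"tx": -0.033, "ty": -0.0355, "tz": 0.005, "jaw": 0},
    {"tx": -0.033, "ty": -0.0355, "tz": 0.005, "jaw": 0},
    {"tx": -0.033, "ty": -0.0355, "tz": 0.005, "jaw": 0},
    {"tx": -0.033, "ty": -0.0355, "tz": 0.005, "jaw": 0}
  ]
}}

```text
schema error: expected keys tx, ty, tz, ax, ay, az, jaw
```

Call:
{"op": "move_arm", "data": {
  "rows": [
    {"tx": 0, "ty": 0, "tz": 0, "ax": 0, "ay": 0, "az": -7, "jaw": 0},
    {"tx": -0.02, "ty": -0.02, "tz": 0, "ax": 0, "ay": 0, "az": -7, "jaw": 0},
    {"tx": -0.033, "ty": -0.0355, "tz": 0.005, "ax": 0, "ay": 0, "az": 0, "jaw": 0},
    {"tx": -0.033, "ty": -0.0355, "tz": 0.005, "ax": 0, "ay": 0, "az": 0, "jaw": 0},
    {"tx": -0.033, "ty": -0.0355, "tz": 0.005, "ax": 0, "ay": 0, "az": 0, "jaw": 0},
    {"tx": -0.033, "ty": -0.0355, "tz": 0.005, "ax": 0, "ay": 0, "az": 0, "jaw": 0},
    {"tx": -0.033, "ty": -0.0355, "tz": 0.005, "ax": 0, "ay": 0, "az": 0, "jaw": 0},
    {"tx": -0.033, "ty": -0.0355, "tz": 0.005, "ax": 0, "ay": 0, "az": 0, "jaw": 0},
    {"tx": -0.033, "ty": -0.0355, "tz": 0.005, "ax": 0, "ay": 0, "az": 0, "jaw": 0},
    {"tx": -0.033, "ty": -0.0355, "tz": 0.005, "ax": 0, "ay": 0, "az": 0, "jaw": 0},
    {"tx": -0.033, "ty": -0.0355, "tz": 0.005, "ax": 0, "ay": 0, "az": 0, "jaw": 0},
    {"tx": 0, "ty": 0, "tz": 0, "ax": 0, "ay": 0, "az": 0, "jaw": 0}
  ]
}}

```text
time: 1.35
tool_pos: [0.4932, 0.2221, 0.1804]
tool_rot: [-0.001, 0.028, 1.0, -0.002]
contact_force: [-0.2, 0.9, 0.2]
gripper_width: 1.0
```

```bash
cat >> h.py <<'E'
from scipy.spatial.transform import Rotation
def grab(name,tag):
    from plant import manip
    f=manip.grab_frame(name);pickle.dump(f,open(tag+".pkl","wb"));cv2.imwrite(f"pics/{tag}.png",f["color"][:,:,::-1]);return f
def fray(f,u,v):
    K=f["intrinsics"];x=(u-K[0,2])/K[0,0];y=(v-K[1,2])/K[1,1];r=np.hypot(x,y)
    d=np.array([np.sin(r)*x/r,np.sin(r)*y/r,np.cos(r)]) if r>1e-9 else np.array([0,0,1.])
    R=np.array(f["R"]);return -R.T@f["t"],R.T@d
def fonz(f,u,v,z):
    o,d=fray(f,u,v);return o+d*(z-o[2])/d[2]
def fproj(f,X):
    c=np.array(f["R"])@X+f["t"];K=f["intrinsics"];r=np.hypot(c[0],c[1]);t=np.arctan2(r,c[2]);return K[0,0]*t*c[0]/r+K[0,2],K[1,1]*t*c[1]/r+K[1,2]
E
python3 - <<'E'
from h import *
f=grab("wrist","w1");print(-np.array(f["R"]).T@f["t"])
E
```

```text
[0.41665471 0.22573813 0.32325433]
```

View pics/w1.png

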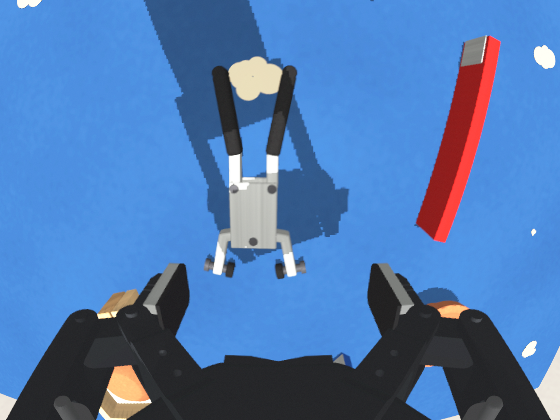

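The clamp is clear in the wrist view: pin (253,241), rivets (235,188) and (271,188), pads (230,269) and (280,269).

```bash
python3 - <<'E'
from h import *
f=pickle.load(open("w1.pkl","rb"))
p=[fonz(f,*q,.026) for q in((253,241),(235,188.5),(271.5,188.5))]
for x in p:print(x.round(4))
d=p[0]-(p[1]+p[2])/2;e=p[1]-p[2];print(np.linalg.norm(d),np.degrees(np.arctan2(d[1],d[0])),np.linalg.norm(e),np.degrees(np.arctan2(e[1],e[0]))-90)
im=f["color"][:,:,::-1];cv2.imwrite("pics/w1c.png",cv2.resize(im[50:290,190:320],None,fx=2.5,fy=2.5,interpolation=cv2.INTER_CUBIC))
E
```

```text
[0.5444 0.1927 0.026 ]
[0.4896 0.1798 0.026 ]
[0.4916 0.2144 0.026 ]
0.05391688897649614 -4.673440319392183 0.03465866414332534 -183.22042483619538
```

View pics/w1c.png

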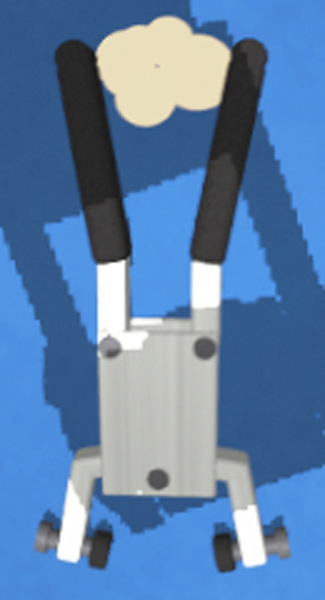

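Call:
{"op": "move_arm", "data": {
  "rows": [
    {"tx": -0.0235, "ty": -0.0257, "tz": 0.03, "ax": 0, "ay": 0, "az": 1, "jaw": 0},
    {"tx": 0, "ty": 0, "tz": 0.04, "ax": 0, "ay": 0, "az": 0, "jaw": 0},
    {"tx": 0, "ty": 0, "tz": 0.03, "ax": 0, "ay": 0, "az": 0, "jaw": 0},
    {"tx": 0, "ty": 0, "tz": 0, "ax": 0, "ay": 0, "az": 0, "jaw": 0}
  ]
}}

```text
time: 1.8
tool_pos: [0.5145, 0.1995, 0.0801]
tool_rot: [0.0, 0.035, 0.999, 0.001]
contact_force: [-0.1, 0.2, -0.6]
gripper_width: 1.002
```

```bash
python3 - <<'E'
from h import *
from plant import manip
f=grab("wrist","w2");s=manip.state();print(s["tool_pos"],Rotation.from_quat(np.roll(s["tool_rot"],-1)).as_matrix().round(4).tolist())
E
```

```text
[0.51580063 0.20006679 0.08240758] [[-0.9976, 0.069, 0.0041], [0.069, 0.9976, 0.002], [-0.004, 0.0023, -1.0]]
```

View pics/w2.png

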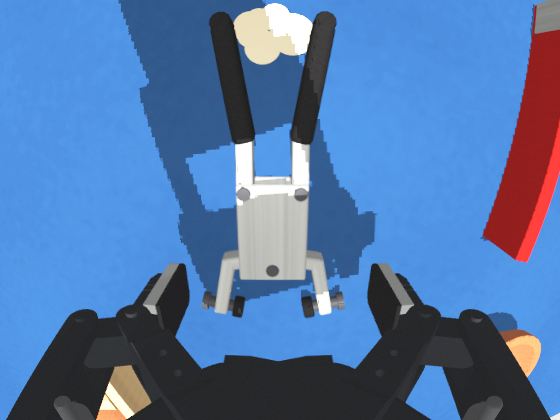

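```bash
python3 - <<'E'
from h import *
f=pickle.load(open("w2.pkl","rb"))
p=[fonz(f,*q,.026) for q in((272.5,270.5),(243.5,194),(301,194.5))]
for x in p:print(x.round(4))
d=p[0]-(p[1]+p[2])/2;e=p[2]-p[1];print(np.linalg.norm(d),np.degrees(np.arctan2(d[1],d[0])),np.linalg.norm(e),np.degrees(np.arctan2(e[1],e[0]))-90)
E
```

```text
[0.5454 0.1926 0.026 ]
[0.49   0.1784 0.026 ]
[0.4928 0.2145 0.026 ]
0.054167770633013014 -4.065277077412128 0.03618413436665603 -4.468324465662988
```

Call:
{"op": "move_arm", "data": {
  "rows": [
    {"tx": 0, "ty": -0.005, "tz": 0.03, "ax": 0, "ay": 0, "az": 0, "jaw": 0},
    {"tx": 0, "ty": 0, "tz": 0.025, "ax": 0, "ay": 0, "az": 0, "jaw": 0},
    {"tx": 0, "ty": 0, "tz": 0.015, "ax": 0, "ay": 0, "az": 0, "jaw": 0},
    {"tx": 0, "ty": 0, "tz": 0, "ax": 0, "ay": 0, "az": 0, "jaw": 0}
  ]
}}

```text
time: 2.25
tool_pos: [0.5208, 0.2004, 0.0199]
tool_rot: [0.009, 0.032, 0.999, 0.003]
contact_force: [-0.4, 0.2, -0.7]
gripper_width: 0.997
```

```bash
cat >> h.py <<'E'
def st():
    from plant import manip
    s=manip.state();M=Rotation.from_quat(np.roll(s["tool_rot"],-1)).as_matrix()
    print("t",s["time"],"pos",s["tool_pos"].round(4),"x",M[:,0].round(4),"z",M[:,2].round(4),"F",s["contact_force"].round(2),"T",s["ft_torque"].round(2),"w",round(s["gripper_width"],4));return s,M
E
python3 -c "
from h import *
st();grab('wrist','w3');st()"
```

```text
t 2.25 pos [0.5208 0.2004 0.0199] x [-0.9978  0.0636 -0.0173] z [ 0.0177  0.0061 -0.9998] F [-0.35  0.18 -0.69] T [0.01 0.03 0.  ] w 0.9972
t 2.3 pos [0.5219 0.2007 0.0213] x [-0.9978  0.0637 -0.0196] z [ 0.0201  0.0068 -0.9998] F [-0.14 -0.37 -1.32] T [0.   0.01 0.01] w 0.9968
```

Call:
{"op": "move_arm", "data": {
  "rows": [
    {"tx": 0.0065, "ty": -0.006, "tz": 0, "ax": 0.5, "ay": 1.1, "az": 0.5, "jaw": 0},
    {"tx": 0, "ty": 0, "tz": 0, "ax": 0, "ay": 0, "az": 0, "jaw": 0}
  ]
}}

```text
time: 2.5
tool_pos: [0.5166, 0.1959, 0.0247]
tool_rot: [0.002, 0.036, 0.999, 0.0]
contact_force: [-1.2, -0.5, -0.9]
gripper_width: 1.002
```

```bash
python3 -c "
from h import *
st();grab('wrist','w4');st()"
```

```text
t 2.5 pos [0.5166 0.1959 0.0247] x [-0.9974  0.072  -0.0037] z [ 3.7e-03 -1.0e-04 -1.0e+00] F [-1.22 -0.46 -0.9 ] T [-0.03  0.    0.01] w 1.0017
t 2.55 pos [0.5173 0.1961 0.0251] x [-0.9974  0.0719 -0.0053] z [ 5.3e-03  5.0e-04 -1.0e+00] F [-0.03 -0.67  1.17] T [ 0.02 -0.   -0.05] w 1.0022
```

View pics/w4.png

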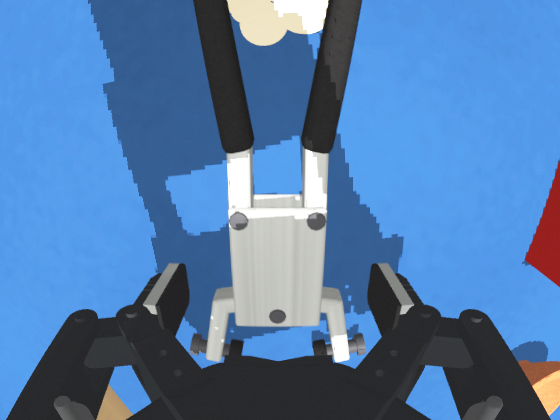

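Call:
{"op": "move_arm", "data": {
  "rows": [
    {"tx": 0.004, "ty": -0.001, "tz": 0.012, "ax": 0, "ay": 0.3, "az": 0, "jaw": 0},
    {"tx": 0.001, "ty": 0, "tz": 0.012, "ax": 0, "ay": 0, "az": 0, "jaw": 0},
    {"tx": 0, "ty": 0, "tz": 0.002, "ax": 0, "ay": 0, "az": 0, "jaw": 0}
  ]
}}

```text
time: 2.85
tool_pos: [0.5135, 0.1957, -0.0006]
tool_rot: [0.002, 0.036, 0.999, 0.001]
contact_force: [-0.4, -0.3, -0.4]
gripper_width: 1.004
```

```bash
python3 -c "
from h import *
st()"
```

```text
t 2.85 pos [ 0.5135  0.1957 -0.0006] x [-0.9974  0.0723 -0.0036] z [ 0.0038  0.002  -1.    ] F [-0.43 -0.31 -0.36] T [ 0.   -0.03  0.02] w 1.0036
```

Call:
{"op": "move_arm", "data": {
  "rows": [
    {"tx": 0, "ty": 0, "tz": 0, "ax": 0, "ay": 0, "az": 0, "jaw": 80},
    {"tx": 0, "ty": 0, "tz": 0, "ax": 0, "ay": 0, "az": 0, "jaw": 80}
  ]
}}

```text
time: 3.05
tool_pos: [0.5124, 0.1954, -0.0022]
tool_rot: [0.0, 0.036, 0.999, 0.001]
contact_force: [-0.5, 0.1, -0.1]
gripper_width: 0.698
```

```bash
python3 -c "
from h import *
st()"
```

```text
t 3.05 pos [ 0.5124  0.1954 -0.0022] x [-9.974e-01  7.240e-02 -9.000e-04] z [ 0.001   0.0013 -1.    ] F [-0.52  0.07 -0.13] T [-0.    0.03  0.  ] w 0.6985
```

Call:
{"op": "move_arm", "data": {
  "rows": [
    {"tx": 0, "ty": 0, "tz": 0, "ax": 0, "ay": 0, "az": 0, "jaw": 80},
    {"tx": 0, "ty": 0, "tz": 0, "ax": 0, "ay": 0, "az": 0, "jaw": 80}
  ]
}}

```text
time: 3.25
tool_pos: [0.5125, 0.1954, -0.0022]
tool_rot: [0.001, 0.036, 0.999, 0.001]
contact_force: [-0.5, -0.2, 0.3]
gripper_width: 0.69
```

Call:
{"op": "move_arm", "data": {
  "rows": [
    {"tx": 0, "ty": 0, "tz": -0.002, "ax": 0, "ay": 0, "az": 0, "jaw": 100},
    {"tx": 0, "ty": 0, "tz": 0, "ax": 0, "ay": 0, "az": 0, "jaw": 115},
    {"tx": 0, "ty": 0, "tz": 0, "ax": 0, "ay": 0, "az": 0, "jaw": 130},
    {"tx": 0, "ty": 0, "tz": 0, "ax": 0, "ay": 0, "az": 0, "jaw": 160},
    {"tx": 0, "ty": 0, "tz": 0, "ax": 0, "ay": 0, "az": 0, "jaw": 160}
  ]
}}

```text
time: 3.75
tool_pos: [0.5132, 0.1956, 0.0007]
tool_rot: [0.001, 0.036, 0.999, 0.001]
contact_force: [0.3, 1.3, 0.4]
gripper_width: 0.523
```

```bash
python3 -c "
from h import *
st();grab('wrist','w5');st()"
```

```text
t 3.75 pos [0.5132 0.1956 0.0007] x [-0.9974  0.0724 -0.0027] z [ 0.0029  0.0017 -1.    ] F [0.27 1.29 0.42] T [ 0.03 -0.05  0.06] w 0.5227
t 3.8 pos [0.5132 0.1956 0.0007] x [-0.9974  0.0724 -0.0028] z [ 0.0029  0.0018 -1.    ] F [ 0.68  0.81 -0.02] T [-0.02 -0.01 -0.  ] w 0.528
```

View pics/w5.png

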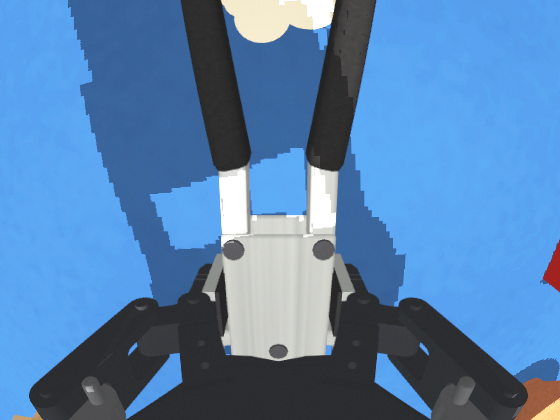

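Call:
{"op": "move_arm", "data": {
  "rows": [
    {"tx": 0, "ty": 0, "tz": -0.02, "ax": 0, "ay": 0, "az": 0, "jaw": 160},
    {"tx": 0, "ty": 0, "tz": -0.035, "ax": 0, "ay": 0, "az": -5.5, "jaw": 160},
    {"tx": 0, "ty": 0, "tz": -0.035, "ax": 0, "ay": 0, "az": -5.5, "jaw": 160},
    {"tx": 0, "ty": 0, "tz": -0.035, "ax": 0, "ay": 0, "az": -5.5, "jaw": 160},
    {"tx": -0.022, "ty": -0.024, "tz": -0.02, "ax": 0, "ay": 0, "az": 0, "jaw": 160},
    {"tx": -0.022, "ty": -0.024, "tz": 0, "ax": 0, "ay": 0, "az": 0, "jaw": 160},
    {"tx": -0.022, "ty": -0.024, "tz": 0, "ax": 0, "ay": 0, "az": 0, "jaw": 160},
    {"tx": -0.022, "ty": -0.024, "tz": 0, "ax": 0, "ay": 0, "az": 0, "jaw": 160},
    {"tx": 0, "ty": 0, "tz": 0, "ax": 0, "ay": 0, "az": 0, "jaw": 160},
    {"tx": 0, "ty": 0, "tz": 0, "ax": 0, "ay": 0, "az": 0, "jaw": 160}
  ]
}}

```text
time: 4.8
tool_pos: [0.6135, 0.1174, 0.1351]
tool_rot: [-0.012, -0.115, 0.993, -0.0]
contact_force: [-0.0, 0.3, -4.3]
gripper_width: 0.524
```

```bash
python3 -c "
from h import *
st();f=grab('wrist','w6');st();print(fproj(f,[.6185,.0165,.05]))"
```

```text
t 4.8 pos [0.6135 0.1174 0.1351] x [-0.9734 -0.2278  0.0229] z [-0.0228 -0.0035 -0.9997] F [-0.02  0.29 -4.34] T [-0.03 -0.02 -0.07] w 0.5243
t 4.85 pos [0.6133 0.1174 0.1349] x [-0.9733 -0.2282  0.0229] z [-0.0226 -0.004  -0.9997] F [-0.09 -0.6  -4.59] T [ 0.01 -0.06 -0.06] w 0.527
(np.float64(149.5552369953955), np.float64(192.8410183428908))
```

View pics/w6.png

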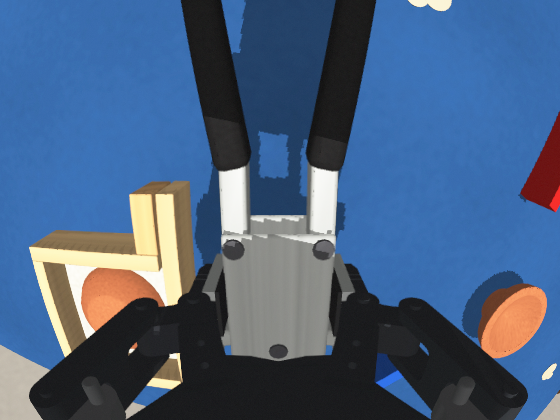

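```bash
python3 -c "
from h import *
im=cv2.imread('pics/w6.png')[170:400,20:220];cv2.imwrite('pics/w6c.png',cv2.resize(im[:130],None,fx=4,fy=4,interpolation=cv2.INTER_CUBIC))"
```

```text
(no output)
```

View pics/w6c.png

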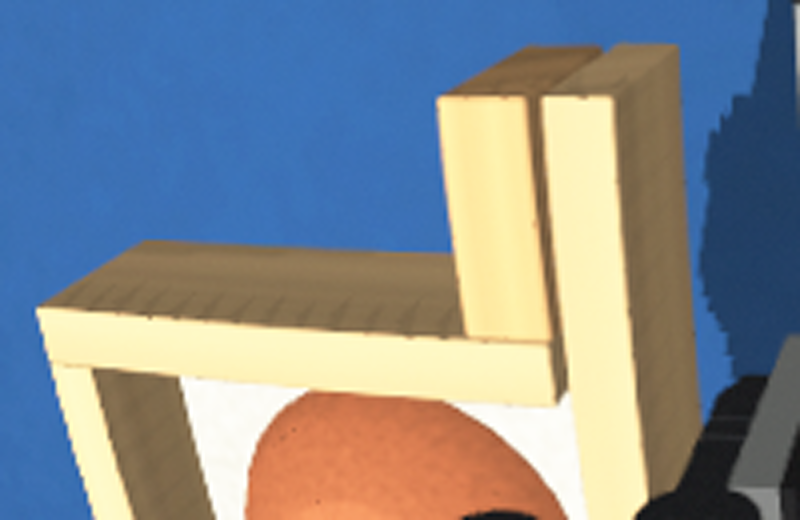

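```bash
python3 -c "
from h import *
f=pickle.load(open('w6.pkl','rb'))
P={}
for n,q in dict(cR=(437,97),cL=(528,97),bR=(542,97),bL=(613,97),nearR=(38,309),bLfar=(652,505),cRin=(467,336)).items():
    P[n]=fonz(f,(q[0]+.5)/4-.5+20,(q[1]+.5)/4-.5+170,.05)[:2];print(n,P[n].round(4))
for q in ((680,45),):print('base',fonz(f,q[0]/4+20,q[1]/4+170,0.0).round(4))
g=lambda a,b:(np.linalg.norm(P[b]-P[a]).round(4),np.degrees(np.arctan2(*(P[b]-P[a])[::-1])).round(2))
for a,b in(('cR','cL'),('cR','bL'),('bR','bL'),('cL','bR'),('cR','nearR'),('bL','bLfar'),('cR','cRin')):print(a,b,*g(a,b))
for yaw in (11.5,12.2,13):
    R=lambda a:np.array([[np.cos(a),-np.sin(a)],[np.sin(a),np.cos(a)]]);M=R(np.radians(yaw))
    print(yaw,'O from cR',P['cR']-M@[-.132,.045],'from nearR',P['nearR']-M@[-.08,-.08])
# clamp in hand
p=[fonz(f,*q,.026+.1345) for q in((278,351),(233.5,249.5),(323.5,249.5))]
print(p)
"
```

```text
cR [ 0.6233 -0.0011]
cL [0.6189 0.0183]
bR [0.6183 0.0212]
bL [0.6151 0.0354]
nearR [ 0.7017 -0.1115]
bLfar [0.702  0.0541]
cRin [0.673  0.0099]
base [0.6158 0.0358 0.    ]
cR cL 0.0199 102.58
cR bL 0.0374 102.62
bR bL 0.0146 102.68
cL bR 0.003 102.64
cR nearR 0.1354 -54.61
bL bLfar 0.0889 12.08
cR cRin 0.0509 12.37
11.5 O from cR [ 0.76157695 -0.01884655] from nearR [ 0.76413757 -0.01712374]
12.2 O from cR [ 0.76178384 -0.01715535] from nearR [ 0.76298032 -0.01636789]
13 O from cR [ 0.76199498 -0.01521962] from nearR [ 0.76164655 -0.01552146]
[array([0.64482117, 0.12364676, 0.1605    ]), array([0.59695957, 0.09403833, 0.1605    ]), array([0.58870753, 0.12922481, 0.1605    ])]
```

The joint is clear in the w6 crop, with cleat corner (129,194) and board corner (173,194). That gives a gap of about 2.9 mm and a frame yaw of about 12.5°. Moving to the line-up position.

Call:
{"op": "move_arm", "data": {
  "rows": [
    {"tx": 0.02, "ty": -0.015, "tz": 0, "ax": 0, "ay": -1.3, "az": 0.7, "jaw": 160},
    {"tx": 0.027, "ty": -0.0195, "tz": 0, "ax": 0, "ay": 0, "az": 0, "jaw": 160},
    {"tx": 0.027, "ty": -0.0195, "tz": 0, "ax": 0, "ay": 0, "az": 0, "jaw": 160},
    {"tx": 0.027, "ty": -0.0195, "tz": 0, "ax": 0, "ay": 0, "az": 0, "jaw": 160},
    {"tx": 0.027, "ty": -0.0195, "tz": 0, "ax": 0, "ay": 0, "az": 0, "jaw": 160},
    {"tx": 0, "ty": 0, "tz": 0, "ax": 0, "ay": 0, "az": 0, "jaw": 160},
    {"tx": 0, "ty": 0, "tz": 0.035, "ax": 0, "ay": 0, "az": 0, "jaw": 160},
    {"tx": 0, "ty": 0, "tz": 0.035, "ax": 0, "ay": 0, "az": 0, "jaw": 160},
    {"tx": 0, "ty": 0, "tz": 0.02, "ax": 0, "ay": 0, "az": 0, "jaw": 160},
    {"tx": 0, "ty": 0, "tz": 0, "ax": 0, "ay": 0, "az": 0, "jaw": 160},
    {"tx": 0, "ty": 0, "tz": 0, "ax": 0, "ay": 0, "az": 0, "jaw": 160}
  ]
}}

```text
time: 5.95
tool_pos: [0.4953, 0.0039, 0.0375]
tool_rot: [-0.003, -0.114, 0.993, 0.002]
contact_force: [0.7, -0.6, -5.3]
gripper_width: 0.527
```

```bash
cat >> h.py <<'E'
def err(pos,M,target,yaw,z=None):
    e=M.T@(np.array(target)-pos);a=np.radians(yaw)
    Md=np.array([[-np.cos(a),-np.sin(a),0],[-np.sin(a),np.cos(a),0],[0,0,-1]])
    rv=Rotation.from_matrix(M.T@Md).as_rotvec(degrees=True)
    print("tool shift needed",e.round(4),"turn",rv.round(2))
E
python3 -c "
from h import *
s,M=st();err(s['tool_pos'],M,[.5019,-.0079,.001],12.5)"
```

```text
t 5.95 pos [0.4953 0.0039 0.0375] x [-0.9739 -0.2271  0.0056] z [-0.0066  0.0037 -1.    ] F [ 0.67 -0.55 -5.3 ] T [ 0.   -0.05  0.05] w 0.5271
tool shift needed [-0.004  -0.0132  0.0365] turn [ 0.29 -0.32  0.62]
```

Call:
{"op": "move_arm", "data": {
  "rows": [
    {"tx": 0, "ty": -0.013, "tz": 0, "ax": 0.3, "ay": -0.3, "az": 0.6, "jaw": 160},
    {"tx": 0, "ty": 0, "tz": 0.02, "ax": 0, "ay": 0, "az": 0, "jaw": 160},
    {"tx": 0, "ty": 0, "tz": 0.01, "ax": 0, "ay": 0, "az": 0, "jaw": 160},
    {"tx": 0, "ty": 0, "tz": 0, "ax": 0, "ay": 0, "az": 0, "jaw": 160}
  ]
}}

```text
time: 6.35
tool_pos: [0.5036, -0.0104, 0.0127]
tool_rot: [0.005, -0.109, 0.994, -0.002]
contact_force: [-0.5, -0.7, -4.3]
gripper_width: 0.526
```

```bash
python3 -c "
from h import *
s,M=st();err(s['tool_pos'],M,[.5019,-.0079,.001],12.5)"
```

```text
t 6.35 pos [ 0.5036 -0.0104  0.0127] x [-0.976  -0.2176 -0.0103] z [ 0.0113 -0.0033 -0.9999] F [-0.52 -0.67 -4.26] T [ 0.05 -0.02 -0.01] w 0.5256
tool shift needed [0.0012 0.0029 0.0117] turn [-0.32  0.59  0.07]
```

Call:
{"op": "move_arm", "data": {
  "rows": [
    {"tx": 0, "ty": 0.003, "tz": 0, "ax": -0.3, "ay": 0.6, "az": 0, "jaw": 160},
    {"tx": 0, "ty": 0, "tz": 0.007, "ax": 0, "ay": 0, "az": 0, "jaw": 160},
    {"tx": 0, "ty": 0, "tz": 0, "ax": 0, "ay": 0, "az": 0, "jaw": 160}
  ]
}}

```text
time: 6.65
tool_pos: [0.5051, -0.0079, 0.008]
tool_rot: [0.002, -0.109, 0.994, -0.001]
contact_force: [-0.7, 0.6, -5.0]
gripper_width: 0.524
```

```bash
python3 -c "
from h import *
s,M=st();err(s['tool_pos'],M,[.5019,-.0079,.001],12.5);f=grab('top','t2');im=f['color'][:,:,::-1];cv2.imwrite('pics/t2c.png',cv2.resize(im[60:290,200:360],None,fx=3,fy=2.6,interpolation=cv2.INTER_CUBIC));grab('side','s2');im=cv2.imread('pics/s2.png')[130:260,180:400];cv2.imwrite('pics/s2c.png',cv2.resize(im,None,fx=3.5,fy=3.5,interpolation=cv2.INTER_CUBIC))"
```

```text
t 6.65 pos [ 0.5051 -0.0079  0.008 ] x [-0.9761 -0.2173 -0.003 ] z [ 0.0034 -0.0011 -1.    ] F [-0.71  0.55 -4.96] T [-0.07  0.06 -0.02] w 0.5242
tool shift needed [0.0031 0.0007 0.007 ] turn [-0.1   0.17  0.05]
```

View pics/t2c.png

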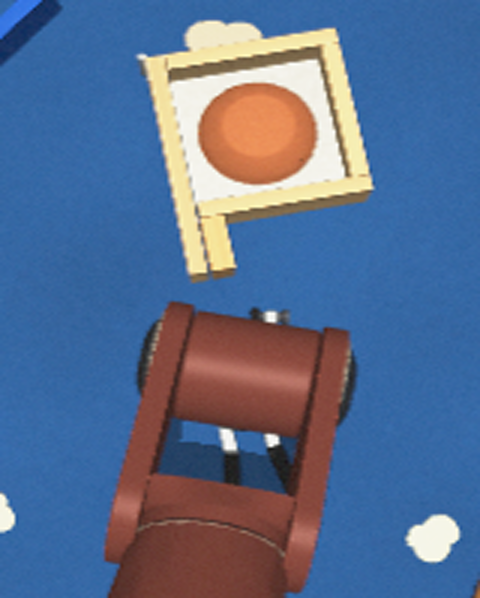

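View pics/s2c.png

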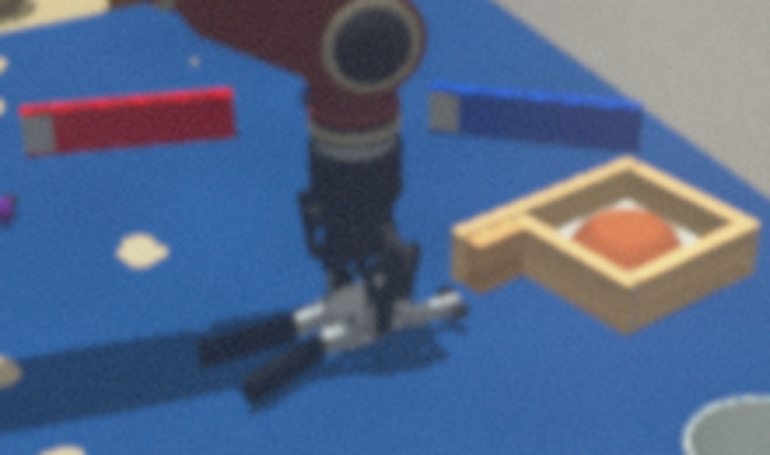

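```bash
python3 -c "
from h import *
f=pickle.load(open('t2.pkl','rb'))
for p in((258,316),(270,316),(284,316)):print(onz(f,(p[0]+.5)/3-.5+200,(p[1]+.5)/2.6-.5+60,.02).round(4))
"
```

```text
[ 0.5818 -0.0212  0.02  ]
[ 0.5821 -0.0313  0.02  ]
[ 0.5824 -0.043   0.02  ]
```

Call:
{"op": "move_arm", "data": {
  "rows": [
    {"tx": 0, "ty": 0.0007, "tz": 0.006, "ax": -0.1, "ay": 0.2, "az": 0, "jaw": 160},
    {"tx": -0.01, "ty": 0, "tz": 0, "ax": 0, "ay": 0, "az": 0, "jaw": 160},
    {"tx": -0.01, "ty": 0, "tz": 0, "ax": 0, "ay": 0, "az": 0, "jaw": 160},
    {"tx": 0, "ty": 0, "tz": 0, "ax": 0, "ay": 0, "az": 0, "jaw": 160}
  ]
}}

```text
time: 7.15
tool_pos: [0.5275, -0.0026, 0.0029]
tool_rot: [0.001, -0.109, 0.994, -0.0]
contact_force: [0.2, -0.0, -4.4]
gripper_width: 0.528
```

```bash
python3 -c "
from h import *
s,M=st();err(s['tool_pos'],M,[.5800,.0094,.0015],12.5)"
```

```text
t 7.15 pos [ 0.5275 -0.0026  0.0029] x [-0.9761 -0.2172 -0.0026] z [ 2.7e-03 -5.0e-04 -1.0e+00] F [ 0.18 -0.03 -4.4 ] T [-0.   -0.01  0.04] w 0.528
tool shift needed [-0.0538  0.0003  0.0015] turn [-0.06  0.15  0.04]
```

Call:
{"op": "move_arm", "data": {
  "rows": [
    {"tx": -0.008, "ty": 0.0003, "tz": 0.001, "ax": 0, "ay": 0, "az": 0, "jaw": 160},
    {"tx": -0.008, "ty": 0, "tz": 0, "ax": 0, "ay": 0, "az": 0, "jaw": 160},
    {"tx": -0.006, "ty": 0, "tz": 0, "ax": 0, "ay": 0, "az": 0, "jaw": 160},
    {"tx": 0, "ty": 0, "tz": 0, "ax": 0, "ay": 0, "az": 0, "jaw": 160}
  ]
}}

```text
time: 7.55
tool_pos: [0.5517, 0.0031, 0.0019]
tool_rot: [0.002, -0.109, 0.994, -0.0]
contact_force: [-1.1, -0.7, -4.7]
gripper_width: 0.523
```

```bash
python3 -c "
from h import *
s,M=st();err(s['tool_pos'],M,[.5800,.0094,.0015],12.5);f=grab('top','t3');im=f['color'][:,:,::-1];cv2.imwrite('pics/t3c.png',cv2.resize(im[100:210,230:330],None,fx=5,fy=5,interpolation=cv2.INTER_CUBIC));grab('side','s3');im=cv2.imread('pics/s3.png')[150:250,250:400];cv2.imwrite('pics/s3c.png',cv2.resize(im,None,fx=5,fy=5,interpolation=cv2.INTER_CUBIC))"
```

```text
t 7.55 pos [0.5517 0.0031 0.0019] x [-0.976  -0.2176 -0.0029] z [ 3.1e-03 -5.0e-04 -1.0e+00] F [-1.06 -0.71 -4.73] T [ 0.   -0.07 -0.02] w 0.5234
tool shift needed [-0.029  -0.      0.0005] turn [-0.07  0.17  0.07]
```

View pics/t3c.png

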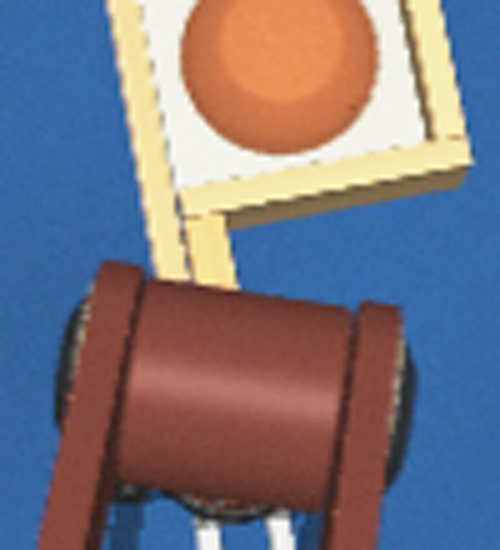

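View pics/s3c.png

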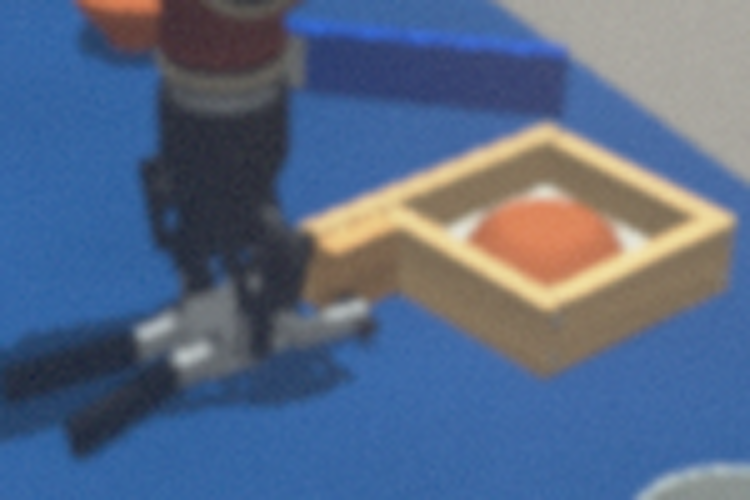

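No contact yet, and the jaws are straddling the pair. Advancing.

Call:
{"op": "move_arm", "data": {
  "rows": [
    {"tx": -0.007, "ty": 0, "tz": 0.0005, "ax": 0, "ay": 0.1, "az": 0, "jaw": 160},
    {"tx": -0.006, "ty": 0, "tz": 0, "ax": 0, "ay": 0, "az": 0, "jaw": 160},
    {"tx": -0.004, "ty": 0, "tz": 0, "ax": 0, "ay": 0, "az": 0, "jaw": 160},
    {"tx": 0, "ty": 0, "tz": 0, "ax": 0, "ay": 0, "az": 0, "jaw": 160}
  ]
}}

```text
time: 8.05
tool_pos: [0.5682, 0.0069, 0.0011]
tool_rot: [-0.0, -0.109, 0.994, -0.0]
contact_force: [0.2, 0.4, -4.3]
gripper_width: 0.524
```

```bash
python3 -c "
from h import *
s,M=st();err(s['tool_pos'],M,[.5800,.0094,.0015],12.5)"
```

```text
t 8.05 pos [0.5682 0.0069 0.0011] x [-9.761e-01 -2.171e-01  6.000e-04] z [-4.e-04 -9.e-04 -1.e+00] F [ 0.2   0.36 -4.27] T [-0.04 -0.04  0.02] w 0.524
tool shift needed [-0.0121 -0.0001 -0.0004] turn [-0.05 -0.03  0.04]
```

Call:
{"op": "move_arm", "data": {
  "rows": [
    {"tx": -0.004, "ty": 0, "tz": 0, "ax": 0, "ay": 0, "az": 0, "jaw": 160},
    {"tx": -0.003, "ty": 0, "tz": 0, "ax": 0, "ay": 0, "az": 0, "jaw": 160},
    {"tx": 0, "ty": 0, "tz": 0, "ax": 0, "ay": 0, "az": 0, "jaw": 160}
  ]
}}

```text
time: 8.35
tool_pos: [0.5755, 0.0085, 0.001]
tool_rot: [-0.0, -0.109, 0.994, -0.0]
contact_force: [-0.1, 0.3, -4.2]
gripper_width: 0.525
```

Call:
{"op": "move_arm", "data": {
  "rows": [
    {"tx": -0.0015, "ty": 0, "tz": 0, "ax": 0, "ay": 0, "az": 0, "jaw": 160}
  ]
}}

```text
time: 8.45
tool_pos: [0.5768, 0.0089, 0.0008]
tool_rot: [-0.001, -0.109, 0.994, -0.0]
contact_force: [-0.4, -0.6, -3.4]
gripper_width: 0.52
```

```bash
python3 -c "
from h import *
s,M=st();err(s['tool_pos'],M,[.5800,.0094,.0015],12.5)"
```

```text
t 8.45 pos [0.5768 0.0089 0.0008] x [-0.9761 -0.2172  0.0015] z [-1.3e-03 -9.0e-04 -1.0e+00] F [-0.39 -0.56 -3.36] T [-0.   -0.03 -0.03] w 0.5197
tool shift needed [-0.0032 -0.0002 -0.0007] turn [-0.03 -0.08  0.05]
```

Now 1 mm steps, feeling for contact.

Call:
{"op": "move_arm", "data": {
  "rows": [
    {"tx": -0.0012, "ty": 0, "tz": 0, "ax": 0, "ay": 0, "az": 0, "jaw": 160}
  ]
}}

```text
time: 8.55
tool_pos: [0.5781, 0.0092, 0.0009]
tool_rot: [-0.001, -0.109, 0.994, -0.0]
contact_force: [0.2, 0.2, -3.9]
gripper_width: 0.528
```

Call:
{"op": "move_arm", "data": {
  "rows": [
    {"tx": -0.001, "ty": 0, "tz": 0, "ax": 0, "ay": 0, "az": 0, "jaw": 160}
  ]
}}

```text
time: 8.65
tool_pos: [0.579, 0.0094, 0.0008]
tool_rot: [-0.001, -0.109, 0.994, -0.0]
contact_force: [-0.6, 0.9, -3.3]
gripper_width: 0.529
```

Call:
{"op": "move_arm", "data": {
  "rows": [
    {"tx": -0.001, "ty": 0, "tz": 0, "ax": 0, "ay": 0, "az": 0, "jaw": 160}
  ]
}}

```text
time: 8.75
tool_pos: [0.5798, 0.0096, 0.0008]
tool_rot: [-0.001, -0.109, 0.994, -0.0]
contact_force: [-2.6, -2.5, -1.0]
gripper_width: 0.526
```

Call:
{"op": "move_arm", "data": {
  "rows": [
    {"tx": -0.0006, "ty": 0, "tz": 0, "ax": 0, "ay": 0, "az": 0, "jaw": 160}
  ]
}}

```text
time: 8.85
tool_pos: [0.5798, 0.0096, 0.0008]
tool_rot: [-0.002, -0.109, 0.994, -0.0]
contact_force: [-5.0, -1.2, 0.3]
gripper_width: 0.52
```

```bash
python3 -c "
from h import *
s,M=st();err(s['tool_pos'],M,[.5800,.0094,.0015],12.5)"
```

```text
t 8.85 pos [0.5798 0.0096 0.0008] x [-0.9761 -0.2174  0.0043] z [-0.0041 -0.0014 -1.    ] F [-5.01 -1.23  0.27] T [-0.16  0.54  0.03] w 0.5203
tool shift needed [-0.0002 -0.0002 -0.0007] turn [-0.03 -0.25  0.06]
```

Call:
{"op": "move_arm", "data": {
  "rows": [
    {"tx": -0.0003, "ty": 0, "tz": 0.0004, "ax": 0, "ay": 0, "az": 0, "jaw": 160},
    {"tx": 0, "ty": 0, "tz": 0, "ax": 0, "ay": 0, "az": 0, "jaw": 160}
  ]
}}

```text
time: 9.05
tool_pos: [0.5797, 0.0096, 0.0009]
tool_rot: [-0.003, -0.109, 0.994, -0.0]
contact_force: [-2.3, -0.0, -2.9]
gripper_width: 0.527
```

```bash
python3 -c "
from h import *
s,M=st();err(s['tool_pos'],M,[.5800,.0094,.0015],12.5)"
```

```text
t 9.05 pos [0.5797 0.0096 0.0009] x [-0.976  -0.2175  0.0056] z [-0.0054 -0.0014 -1.    ] F [-2.31 -0.01 -2.94] T [0.02 0.21 0.01] w 0.5268
tool shift needed [-0.0003 -0.0002 -0.0006] turn [-0.01 -0.32  0.06]
```

Call:
{"op": "move_arm", "data": {
  "rows": [
    {"tx": 0, "ty": 0, "tz": 0, "ax": 0, "ay": 0, "az": 0, "jaw": 110},
    {"tx": 0, "ty": 0, "tz": 0, "ax": 0, "ay": 0, "az": 0, "jaw": 90},
    {"tx": 0, "ty": 0, "tz": 0, "ax": 0, "ay": 0, "az": 0, "jaw": 60},
    {"tx": 0, "ty": 0, "tz": 0, "ax": 0, "ay": 0, "az": 0, "jaw": 40},
    {"tx": 0, "ty": 0, "tz": -0.01, "ax": 0, "ay": 0, "az": 0, "jaw": 40},
    {"tx": 0, "ty": 0, "tz": -0.04, "ax": 0, "ay": 0, "az": 0, "jaw": 40},
    {"tx": 0, "ty": 0, "tz": -0.04, "ax": 0, "ay": 0, "az": 0, "jaw": 0},
    {"tx": 0.04, "ty": 0, "tz": -0.03, "ax": 0, "ay": 0, "az": 0, "jaw": 0},
    {"tx": 0.04, "ty": 0, "tz": 0, "ax": 0, "ay": 0, "az": 0, "jaw": 0},
    {"tx": 0, "ty": 0, "tz": 0, "ax": 0, "ay": 0, "az": 0, "jaw": 0},
    {"tx": 0, "ty": 0, "tz": 0, "ax": 0, "ay": 0, "az": 0, "jaw": 0}
  ]
}}

```text
time: 10.15
tool_pos: [0.5051, -0.0082, 0.1324]
tool_rot: [0.004, -0.11, 0.994, -0.002]
contact_force: [1.3, -0.3, 0.3]
gripper_width: 0.997
```

```bash
python3 -c "
from h import *
st();f=grab('wrist','w7');st();im=cv2.imread('pics/w7.png');cv2.imwrite('pics/w7b.png',cv2.resize(im[120:330,180:420],None,fx=2.5,fy=2.5,interpolation=cv2.INTER_CUBIC))"
```

```text
t 10.15 pos [ 0.5051 -0.0082  0.1324] x [-0.976  -0.2177 -0.0083] z [ 0.0092 -0.0029 -1.    ] F [ 1.28 -0.31  0.33] T [-0.01 -0.02 -0.03] w 0.9973
t 10.2 pos [ 0.5048 -0.008   0.1318] x [-0.9759 -0.218  -0.0066] z [ 0.0074 -0.0027 -1.    ] F [-0.09  0.32 -0.16] T [-0.04 -0.01 -0.04] w 1.003
```

View pics/w7.png

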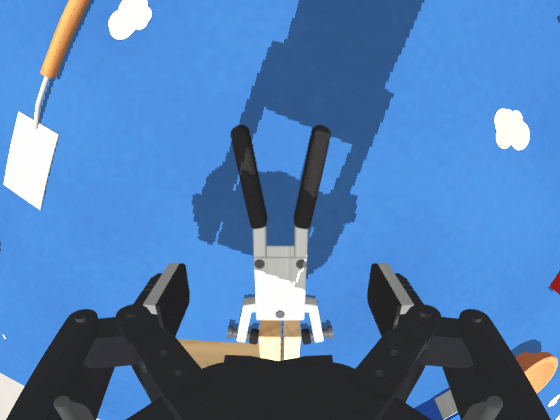

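```bash
python3 -c "
from h import *
f=pickle.load(open('w7.pkl','rb'))
im=cv2.imread('pics/w7.png');cv2.imwrite('pics/w7b.png',cv2.resize(im[240:365,210:350],None,fx=5,fy=4.6,interpolation=cv2.INTER_CUBIC))
p=[fonz(f,*q,.026) for q in((280,314),(260,264.5),(301,264.5))]
h=[fonz(f,*q,.02) for q in((240.5,131.5),(321.5,131.5))]
for x in p+h:print(x.round(4))
m=(p[1]+p[2])/2;d=p[0]-m;e=p[2]-p[1];print(np.linalg.norm(d),np.degrees(np.arctan2(d[1],d[0])),np.linalg.norm(e),np.degrees(np.arctan2(e[1],e[0]))-90)
d=p[0]-(h[0]+h[1])/2;print('handles mid',(h[0]+h[1])/2,np.degrees(np.arctan2(d[1],d[0])),np.linalg.norm(h[0]-h[1]))
a=np.radians(12.5);o=np.array([.5797,.0096])+.032*np.array([np.cos(a),np.sin(a)]);print('origin by TCP',o,'grip',o-.124*np.array([np.cos(a),np.sin(a)]))
"
```

```text
[0.6109 0.0157 0.026 ]
[ 0.5626 -0.013   0.026 ]
[0.5548 0.0216 0.026 ]
[ 0.4559 -0.051   0.02  ]
[0.442  0.0107 0.02  ]
0.05342715940187831 12.340035888736496 0.0354171087777127 12.75303363558669
handles mid [ 0.44894778 -0.02014751  0.02      ] 12.490539328875329 0.06334919680854463
origin by TCP [0.61094147 0.01652607] grip [ 0.48988077 -0.01031244]
```

View pics/w7b.png

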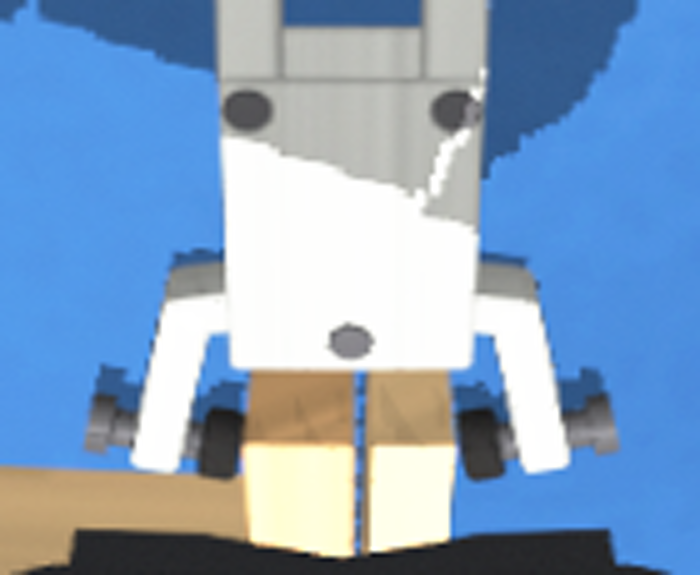

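The body is flush against both board ends, with the pads straddling the pair evenly and the handles open (w7: grip ends at (240,131) and (321,131)). Moving to the grips.

```bash
python3 -c "
from h import *
s,M=st();err(s['tool_pos'],M,[.486,-.0112,.04],12.5)"
```

```text
t 10.2 pos [ 0.5048 -0.008   0.1318] x [-0.9759 -0.218  -0.0066] z [ 0.0074 -0.0027 -1.    ] F [-0.09  0.32 -0.16] T [-0.04 -0.01 -0.04] w 1.003
tool shift needed [0.0197 0.0014 0.0916] turn [-0.24  0.38  0.09]
```

Call:
{"op": "move_arm", "data": {
  "rows": [
    {"tx": 0.0195, "ty": 0.0015, "tz": 0.02, "ax": -0.2, "ay": 0.4, "az": 0, "jaw": 0},
    {"tx": 0, "ty": 0, "tz": 0.035, "ax": 0, "ay": 0, "az": 0, "jaw": 0},
    {"tx": 0, "ty": 0, "tz": 0.025, "ax": 0, "ay": 0, "az": 0, "jaw": 0},
    {"tx": 0, "ty": 0, "tz": 0, "ax": 0, "ay": 0, "az": 0, "jaw": 0},
    {"tx": 0, "ty": 0, "tz": 0, "ax": 0, "ay": 0, "az": 0, "jaw": 0}
  ]
}}

```text
time: 10.7
tool_pos: [0.4908, -0.011, 0.0527]
tool_rot: [0.003, -0.11, 0.994, -0.001]
contact_force: [-0.2, -0.4, 0.7]
gripper_width: 1.004
```

```bash
python3 -c "
from h import *
s,M=st();err(s['tool_pos'],M,[.486,-.0112,.002],12.5);grab('wrist','w8')"
```

```text
t 10.7 pos [ 0.4908 -0.011   0.0527] x [-0.9757 -0.2192 -0.0048] z [ 0.0052 -0.0014 -1.    ] F [-0.18 -0.35  0.75] T [-0.02 -0.05  0.03] w 1.0036
tool shift needed [0.0049 0.001  0.0506] turn [-0.14  0.28  0.16]
```

View pics/w8.png

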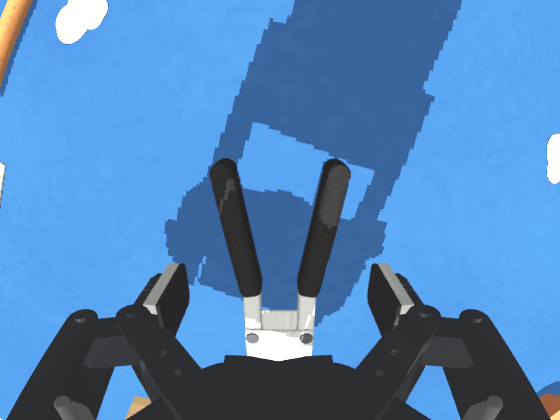

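Call:
{"op": "move_arm", "data": {
  "rows": [
    {"tx": 0.005, "ty": 0.001, "tz": 0.005, "ax": -0.1, "ay": 0.3, "az": 0.1, "jaw": 0},
    {"tx": 0.001, "ty": 0, "tz": 0.012, "ax": 0, "ay": 0, "az": 0, "jaw": 0},
    {"tx": 0.001, "ty": 0, "tz": 0.012, "ax": 0, "ay": 0, "az": 0, "jaw": 0},
    {"tx": 0.001, "ty": 0, "tz": 0.01, "ax": 0, "ay": 0, "az": 0, "jaw": 0},
    {"tx": 0, "ty": 0, "tz": 0, "ax": 0, "ay": 0, "az": 0, "jaw": 0}
  ]
}}

```text
time: 11.25
tool_pos: [0.4852, -0.0122, 0.0143]
tool_rot: [0.003, -0.11, 0.994, -0.001]
contact_force: [0.1, -0.7, -0.2]
gripper_width: 0.999
```

```bash
python3 -c "
from h import *
s,M=st();err(s['tool_pos'],M,[.486,-.0112,.002],12.5)"
```

```text
t 11.25 pos [ 0.4852 -0.0122  0.0143] x [-0.976  -0.2178 -0.0051] z [ 0.0056 -0.0019 -1.    ] F [ 0.13 -0.72 -0.17] T [-0.01 -0.01  0.05] w 0.9994
tool shift needed [-0.0009  0.0009  0.0123] turn [-0.17  0.29  0.08]
```

Call:
{"op": "move_arm", "data": {
  "rows": [
    {"tx": 0, "ty": 0.001, "tz": 0.004, "ax": -0.2, "ay": 0.3, "az": 0.1, "jaw": 0},
    {"tx": 0, "ty": 0, "tz": 0.007, "ax": 0, "ay": 0, "az": 0, "jaw": 0},
    {"tx": 0, "ty": 0, "tz": 0, "ax": 0, "ay": 0, "az": 0, "jaw": 25},
    {"tx": 0, "ty": 0, "tz": 0, "ax": 0, "ay": 0, "az": 0, "jaw": 40},
    {"tx": 0, "ty": 0, "tz": 0, "ax": 0, "ay": 0, "az": 0, "jaw": 40}
  ]
}}

```text
time: 11.75
tool_pos: [0.4852, -0.0112, 0.0022]
tool_rot: [-0.0, -0.109, 0.994, 0.0]
contact_force: [-0.7, 0.9, -0.8]
gripper_width: 0.842
```

```bash
python3 -c "
from h import *
s,M=st();err(s['tool_pos'],M,[.486,-.0112,.002],12.5);grab('wrist','w9')"
```

```text
t 11.75 pos [ 0.4852 -0.0112  0.0022] x [-9.764e-01 -2.159e-01  8.000e-04] z [-9.e-04  7.e-04 -1.e+00] F [-0.69  0.94 -0.81] T [-0.04  0.   -0.02] w 0.842
tool shift needed [-0.0008 -0.0002  0.0002] turn [ 0.05 -0.04 -0.03]
```

View pics/w9.png

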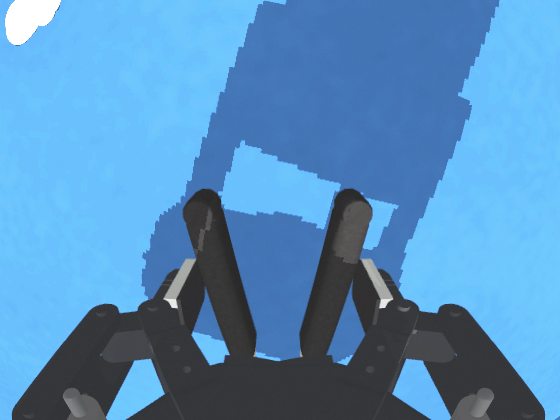

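Both pads sit symmetrically beside the grips. Closing slowly now, watching measured opening against commanded.

Call:
{"op": "move_arm", "data": {
  "rows": [
    {"tx": 0, "ty": 0, "tz": 0, "ax": 0, "ay": 0, "az": 0, "jaw": 44},
    {"tx": 0, "ty": 0, "tz": 0, "ax": 0, "ay": 0, "az": 0, "jaw": 48},
    {"tx": 0, "ty": 0, "tz": 0, "ax": 0, "ay": 0, "az": 0, "jaw": 51},
    {"tx": 0, "ty": 0, "tz": 0, "ax": 0, "ay": 0, "az": 0, "jaw": 54}
  ]
}}

```text
time: 12.2
tool_pos: [0.4854, -0.0113, 0.003]
tool_rot: [-0.0, -0.109, 0.994, 0.0]
contact_force: [-0.8, -0.6, 1.1]
gripper_width: 0.788
```

```bash
python3 -c "
from h import *
s,M=st();err(s['tool_pos'],M,[.486,-.0112,.002],12.5);print(1-54/255)"
```

```text
t 12.2 pos [ 0.4854 -0.0113  0.003 ] x [-9.764e-01 -2.160e-01  5.000e-04] z [-6.e-04  3.e-04 -1.e+00] F [-0.76 -0.63  1.08] T [-0.11  0.25 -0.  ] w 0.7876
tool shift needed [-0.0006  0.      0.001 ] turn [ 0.02 -0.03 -0.03]
0.788235294117647
```

Call:
{"op": "move_arm", "data": {
  "rows": [
    {"tx": 0, "ty": 0, "tz": 0, "ax": 0, "ay": 0, "az": 0, "jaw": 56},
    {"tx": 0, "ty": 0, "tz": 0, "ax": 0, "ay": 0, "az": 0, "jaw": 58},
    {"tx": 0, "ty": 0, "tz": 0, "ax": 0, "ay": 0, "az": 0, "jaw": 60}
  ]
}}

```text
time: 12.5
tool_pos: [0.4851, -0.0114, 0.0032]
tool_rot: [-0.001, -0.109, 0.994, 0.0]
contact_force: [-1.9, 0.6, 1.2]
gripper_width: 0.767
```

```bash
python3 -c "
from h import *
s,M=st();err(s['tool_pos'],M,[.486,-.0112,.002],12.5);print(1-60/255,s['joint_efforts'])"
```

```text
t 12.5 pos [ 0.4851 -0.0114  0.0032] x [-0.9764 -0.2161  0.0011] z [-1.2e-03  1.0e-04 -1.0e+00] F [-1.88  0.58  1.24] T [-0.05  0.22  0.01] w 0.7672
tool shift needed [-0.0009  0.      0.0012] turn [ 0.02 -0.06 -0.02]
0.7647058823529411 [ 1.75157874e-01 -2.91804492e+01 -3.03345931e+01  1.33707658e-01
 -3.82968569e-01 -4.23724807e-03]
```

Call:
{"op": "move_arm", "data": {
  "rows": [
    {"tx": 0, "ty": 0, "tz": 0, "ax": 0, "ay": 0, "az": 0, "jaw": 63},
    {"tx": 0, "ty": 0, "tz": 0, "ax": 0, "ay": 0, "az": 0, "jaw": 66},
    {"tx": 0, "ty": 0, "tz": 0, "ax": 0, "ay": 0, "az": 0, "jaw": 69},
    {"tx": 0, "ty": 0, "tz": 0, "ax": 0, "ay": 0, "az": 0, "jaw": 72}
  ]
}}

```text
time: 12.9
tool_pos: [0.4848, -0.0114, 0.0033]
tool_rot: [-0.001, -0.108, 0.994, 0.0]
contact_force: [-3.4, -0.6, 2.5]
gripper_width: 0.715
```

```bash
python3 -c "
from h import *
s,M=st();print(1-72/255);grab('wrist','w10')"
```

```text
t 12.9 pos [ 0.4848 -0.0114  0.0033] x [-0.9765 -0.2155  0.0021] z [-2.2e-03  4.0e-04 -1.0e+00] F [-3.37 -0.64  2.53] T [-0.02  0.42 -0.1 ] w 0.715
0.7176470588235294
```

View pics/w10.png

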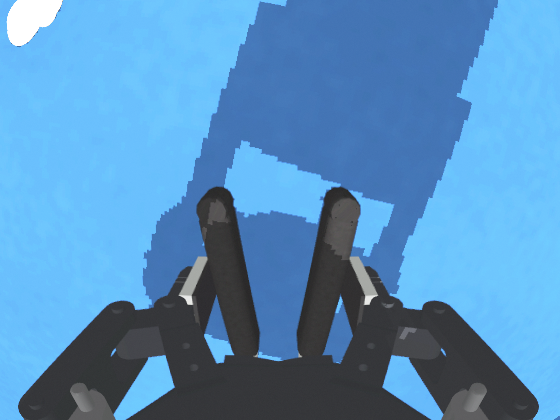

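Call:
{"op": "move_arm", "data": {
  "rows": [
    {"tx": 0.0003, "ty": 0, "tz": -0.0003, "ax": 0, "ay": 0, "az": 0, "jaw": 74},
    {"tx": 0.0002, "ty": 0, "tz": -0.0002, "ax": 0, "ay": 0, "az": 0, "jaw": 76},
    {"tx": 0, "ty": 0, "tz": 0, "ax": 0, "ay": 0, "az": 0, "jaw": 78},
    {"tx": 0, "ty": 0, "tz": 0, "ax": 0, "ay": 0, "az": 0, "jaw": 80}
  ]
}}

```text
time: 13.35
tool_pos: [0.4847, -0.0113, 0.0039]
tool_rot: [-0.0, -0.108, 0.994, 0.001]
contact_force: [-2.5, 0.9, 3.7]
gripper_width: 0.692
```

```bash
python3 -c "
from h import *
s,M=st();print(1-80/255)"
```

```text
t 13.35 pos [ 0.4847 -0.0113  0.0039] x [-9.767e-01 -2.148e-01  6.000e-04] z [-9.e-04  1.e-03 -1.e+00] F [-2.46  0.86  3.73] T [ 0.1   0.43 -0.18] w 0.6917
0.6862745098039216
```

Call:
{"op": "move_arm", "data": {
  "rows": [
    {"tx": 0, "ty": 0, "tz": 0, "ax": 0, "ay": 0, "az": 0, "jaw": 82},
    {"tx": 0, "ty": 0, "tz": -0.0002, "ax": 0, "ay": 0, "az": 0, "jaw": 84},
    {"tx": 0, "ty": 0, "tz": 0, "ax": 0, "ay": 0, "az": 0, "jaw": 86},
    {"tx": 0, "ty": 0, "tz": 0, "ax": 0, "ay": 0, "az": 0, "jaw": 88}
  ]
}}

```text
time: 13.75
tool_pos: [0.4846, -0.0112, 0.0044]
tool_rot: [-0.001, -0.108, 0.994, 0.001]
contact_force: [-2.2, 0.7, 4.0]
gripper_width: 0.656
```

```bash
python3 -c "
from h import *
s,M=st();print(1-88/255);grab('wrist','w11')"
```

```text
t 13.75 pos [ 0.4846 -0.0112  0.0044] x [-0.9766 -0.2149  0.0013] z [-0.0016  0.0011 -1.    ] F [-2.17  0.71  4.02] T [ 0.12  0.55 -0.21] w 0.6558
0.6549019607843137
```

View pics/w11.png

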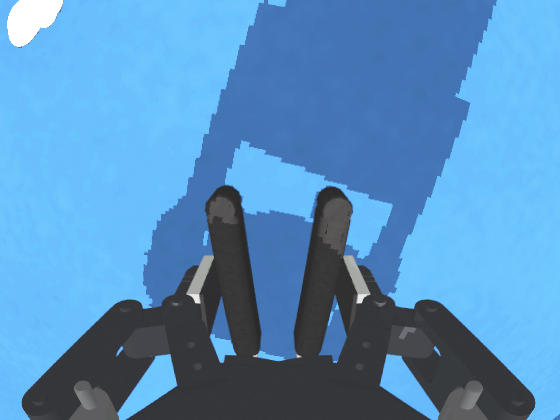

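Call:
{"op": "move_arm", "data": {
  "rows": [
    {"tx": 0, "ty": 0, "tz": -0.0006, "ax": 0, "ay": 0, "az": 0, "jaw": 90},
    {"tx": 0, "ty": 0, "tz": -0.0003, "ax": 0, "ay": 0, "az": 0, "jaw": 92},
    {"tx": 0, "ty": 0, "tz": -0.0003, "ax": 0, "ay": 0, "az": 0, "jaw": 94},
    {"tx": 0, "ty": 0, "tz": -0.0003, "ax": 0, "ay": 0, "az": 0, "jaw": 96},
    {"tx": 0, "ty": 0, "tz": 0, "ax": 0, "ay": 0, "az": 0, "jaw": 96}
  ]
}}

```text
time: 14.3
tool_pos: [0.4842, -0.0113, 0.005]
tool_rot: [-0.001, -0.108, 0.994, 0.0]
contact_force: [-1.6, -0.2, 3.5]
gripper_width: 0.62
```

```bash
python3 -c "
from h import *
s,M=st();print(1-96/255)"
```

```text
t 14.3 pos [ 0.4842 -0.0113  0.005 ] x [-0.9766 -0.2149  0.0013] z [-1.5e-03  8.0e-04 -1.0e+00] F [-1.57 -0.25  3.51] T [ 0.09  0.35 -0.13] w 0.6202
0.6235294117647059
```

Call:
{"op": "move_arm", "data": {
  "rows": [
    {"tx": 0, "ty": 0, "tz": -0.0002, "ax": 0, "ay": 0, "az": 0, "jaw": 98},
    {"tx": 0, "ty": 0, "tz": -0.0002, "ax": 0, "ay": 0, "az": 0, "jaw": 100},
    {"tx": 0, "ty": 0, "tz": 0, "ax": 0, "ay": 0, "az": 0, "jaw": 102},
    {"tx": 0, "ty": 0, "tz": 0, "ax": 0, "ay": 0, "az": 0, "jaw": 102}
  ]
}}

```text
time: 14.7
tool_pos: [0.4839, -0.0113, 0.0053]
tool_rot: [-0.001, -0.108, 0.994, 0.001]
contact_force: [-2.6, 0.7, 2.0]
gripper_width: 0.604
```

```bash
python3 -c "
from h import *
s,M=st();print(1-102/255);grab('wrist','w12')"
```

```text
t 14.7 pos [ 0.4839 -0.0113  0.0053] x [-0.9766 -0.2149  0.0021] z [-2.3e-03  9.0e-04 -1.0e+00] F [-2.55  0.67  1.96] T [ 0.07  0.43 -0.14] w 0.604
0.6
```

View pics/w12.png

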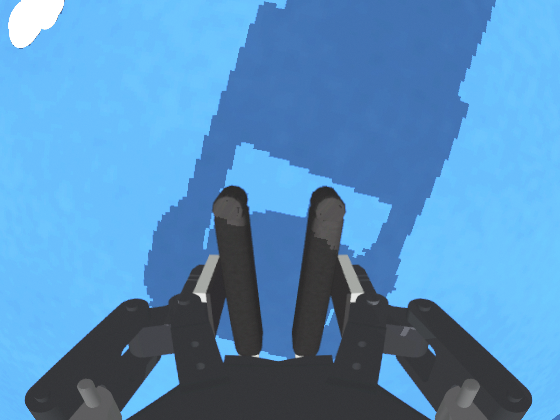

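Call:
{"op": "move_arm", "data": {
  "rows": [
    {"tx": 0, "ty": 0, "tz": -0.0002, "ax": 0, "ay": 0, "az": 0, "jaw": 104},
    {"tx": 0, "ty": 0, "tz": -0.0002, "ax": 0, "ay": 0, "az": 0, "jaw": 106},
    {"tx": 0, "ty": 0, "tz": 0, "ax": 0, "ay": 0, "az": 0, "jaw": 108},
    {"tx": 0, "ty": 0, "tz": 0, "ax": 0, "ay": 0, "az": 0, "jaw": 110},
    {"tx": 0, "ty": 0, "tz": 0, "ax": 0, "ay": 0, "az": 0, "jaw": 110}
  ]
}}

```text
time: 15.25
tool_pos: [0.4836, -0.0113, 0.0058]
tool_rot: [-0.001, -0.108, 0.994, 0.001]
contact_force: [-3.5, 0.3, 1.9]
gripper_width: 0.568
```

```bash
python3 -c "
from h import *
s,M=st();print(1-110/255);grab('wrist','w13')"
```

```text
t 15.25 pos [ 0.4836 -0.0113  0.0058] x [-0.9766 -0.215   0.0028] z [-3.1e-03  9.0e-04 -1.0e+00] F [-3.51  0.29  1.88] T [ 0.07  0.54 -0.09] w 0.5676
0.5686274509803921
```

View pics/w13.png

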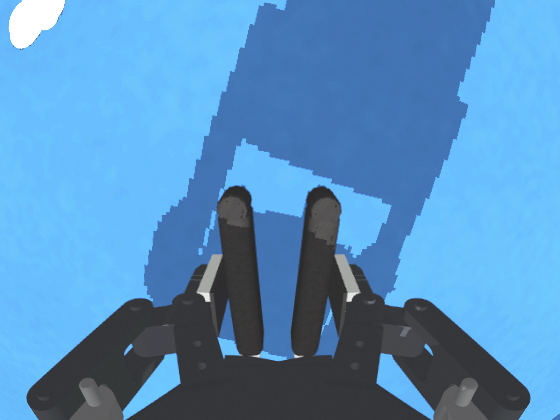

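Call:
{"op": "move_arm", "data": {
  "rows": [
    {"tx": 0.0003, "ty": 0, "tz": 0, "ax": 0, "ay": 0, "az": 0, "jaw": 112},
    {"tx": 0.0002, "ty": 0, "tz": 0, "ax": 0, "ay": 0, "az": 0, "jaw": 114},
    {"tx": 0, "ty": 0, "tz": 0, "ax": 0, "ay": 0, "az": 0, "jaw": 115},
    {"tx": 0, "ty": 0, "tz": 0, "ax": 0, "ay": 0, "az": 0, "jaw": 116}
  ]
}}

```text
time: 15.7
tool_pos: [0.4835, -0.0113, 0.0061]
tool_rot: [-0.001, -0.108, 0.994, 0.001]
contact_force: [-3.7, -0.7, 4.0]
gripper_width: 0.547
```

```bash
python3 -c "
from h import *
s,M=st();print(1-116/255)"
```

```text
t 15.7 pos [ 0.4835 -0.0113  0.0061] x [-0.9766 -0.2151  0.0021] z [-0.0023  0.001  -1.    ] F [-3.67 -0.72  3.99] T [ 0.14  0.57 -0.04] w 0.5472
0.5450980392156863
```

Call:
{"op": "move_arm", "data": {
  "rows": [
    {"tx": 0, "ty": 0, "tz": 0, "ax": 0, "ay": 0, "az": 0, "jaw": 117},
    {"tx": 0, "ty": 0, "tz": 0, "ax": 0, "ay": 0, "az": 0, "jaw": 118},
    {"tx": 0, "ty": 0, "tz": 0, "ax": 0, "ay": 0, "az": 0, "jaw": 119}
  ]
}}

```text
time: 16.0
tool_pos: [0.4834, -0.0115, 0.0062]
tool_rot: [-0.001, -0.108, 0.994, 0.0]
contact_force: [-2.6, -0.0, 4.7]
gripper_width: 0.536
```

```bash
python3 -c "
from h import *
s,M=st();print(1-119/255);grab('wrist','w14')"
```

```text
t 16.0 pos [ 0.4834 -0.0115  0.0062] x [-0.9765 -0.2155  0.0023] z [-2.5e-03  5.0e-04 -1.0e+00] F [-2.63 -0.04  4.72] T [ 0.09  0.65 -0.08] w 0.5357
0.5333333333333333
```

View pics/w14.png

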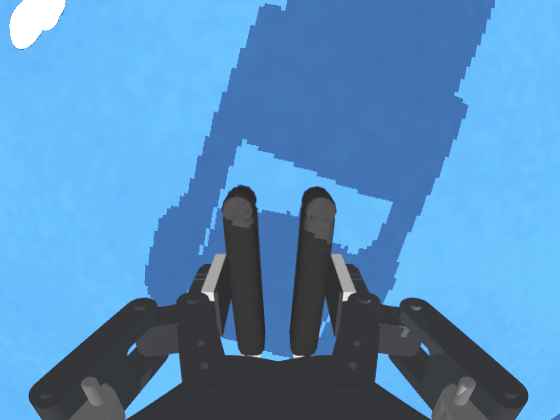

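Call:
{"op": "move_arm", "data": {
  "rows": [
    {"tx": 0, "ty": 0, "tz": -0.0004, "ax": 0, "ay": 0, "az": 0, "jaw": 120},
    {"tx": 0, "ty": 0, "tz": -0.0002, "ax": 0, "ay": 0, "az": 0, "jaw": 121},
    {"tx": 0, "ty": 0, "tz": 0, "ax": 0, "ay": 0, "az": 0, "jaw": 122}
  ]
}}

```text
time: 16.35
tool_pos: [0.4834, -0.0115, 0.0064]
tool_rot: [-0.001, -0.108, 0.994, 0.0]
contact_force: [-3.2, -0.3, 3.5]
gripper_width: 0.525
```

```bash
python3 -c "
from h import *
s,M=st();print(1-122/255)"
```

```text
t 16.35 pos [ 0.4834 -0.0115  0.0064] x [-0.9765 -0.2156  0.0019] z [-2.1e-03  5.0e-04 -1.0e+00] F [-3.17 -0.28  3.47] T [-0.04  0.48 -0.08] w 0.5246
0.5215686274509803
```

Call:
{"op": "move_arm", "data": {
  "rows": [
    {"tx": 0, "ty": 0, "tz": 0, "ax": 0, "ay": 0, "az": 0, "jaw": 123},
    {"tx": 0, "ty": 0, "tz": 0, "ax": 0, "ay": 0, "az": 0, "jaw": 124}
  ]
}}

```text
time: 16.55
tool_pos: [0.4835, -0.0116, 0.0064]
tool_rot: [-0.001, -0.109, 0.994, 0.0]
contact_force: [-2.7, 0.0, 3.9]
gripper_width: 0.514
```

```bash
python3 -c "
from h import *
s,M=st();print(1-124/255);grab('wrist','w15');im=cv2.imread('pics/w15.png');cv2.imwrite('pics/w15c.png',cv2.resize(im[170:370,170:390],None,fx=3,fy=3,interpolation=cv2.INTER_CUBIC))"
```

```text
t 16.55 pos [ 0.4835 -0.0116  0.0064] x [-0.9764 -0.216   0.0019] z [-2.e-03  2.e-04 -1.e+00] F [-2.66  0.04  3.87] T [-0.05  0.51 -0.01] w 0.5136
0.5137254901960784
```

View pics/w15c.png

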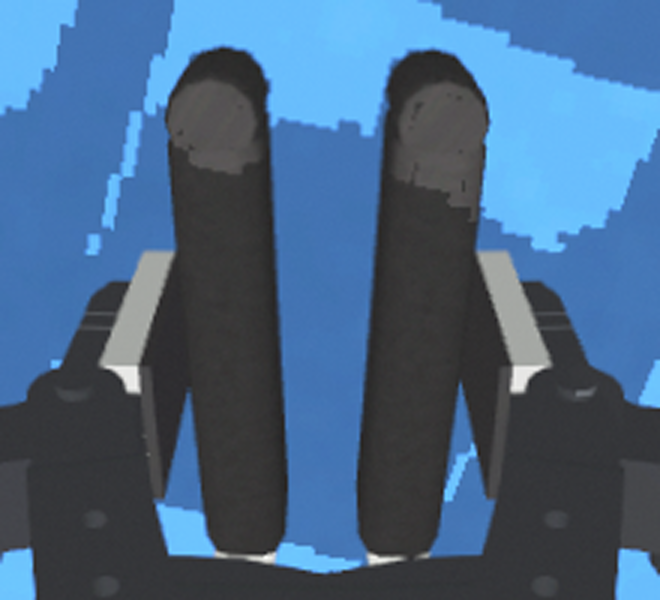

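Call:
{"op": "move_arm", "data": {
  "rows": [
    {"tx": 0, "ty": 0, "tz": -0.0002, "ax": 0, "ay": 0, "az": 0, "jaw": 125},
    {"tx": 0, "ty": 0, "tz": 0, "ax": 0, "ay": 0, "az": 0, "jaw": 126}
  ]
}}

```text
time: 16.8
tool_pos: [0.4836, -0.0116, 0.0065]
tool_rot: [-0.001, -0.109, 0.994, 0.0]
contact_force: [-2.0, -1.0, 2.5]
gripper_width: 0.504
```

Call:
{"op": "move_arm", "data": {
  "rows": [
    {"tx": 0, "ty": 0, "tz": 0, "ax": 0, "ay": 0, "az": 0, "jaw": 127},
    {"tx": 0, "ty": 0, "tz": 0, "ax": 0, "ay": 0, "az": 0, "jaw": 127}
  ]
}}

```text
time: 17.0
tool_pos: [0.4838, -0.0116, 0.0064]
tool_rot: [-0.0, -0.109, 0.994, 0.0]
contact_force: [-1.5, 0.1, 1.7]
gripper_width: 0.502
```

```bash
cat > hm.py <<'E'
from h import *
def hang(tag):
    f=pickle.load(open(tag+'.pkl','rb'));im=f['color'].astype(int)
    # black grip vs blue background: inner edges
    g=(im[:,:,2]<110)&(im[:,:,2]-im[:,:,0]<40)
    out=[]
    for v in (225,250,275,300,325,335):
        r=g[v];L=278;
        while not r[L]:L-=1
        R=278
        while not r[R]:R+=1
        a=fonz(f,L,v,.013);b=fonz(f,R,v,.013);out.append((np.linalg.norm(a-b)*1000).round(1))
    print(tag,'inner gap mm rear->front',out)
E
python3 -c "
from hm import *
s,M=st();print(1-127/255);grab('wrist','w16')
for t in('w9','w12','w15','w16'):hang(t)"
```

```text
t 17.0 pos [ 0.4838 -0.0116  0.0064] x [-9.764e-01 -2.160e-01  6.000e-04] z [-6.e-04  1.e-04 -1.e+00] F [-1.54  0.13  1.71] T [-0.02  0.34 -0.04] w 0.5023
0.5019607843137255
w9 inner gap mm rear->front [np.float64(45.0), np.float64(40.5), np.float64(35.8), np.float64(30.5), np.float64(24.9), np.float64(23.3)]
w12 inner gap mm rear->front [np.float64(25.8), np.float64(23.9), np.float64(21.4), np.float64(19.3), np.float64(16.6), np.float64(16.4)]
w15 inner gap mm rear->front [np.float64(17.0), np.float64(16.6), np.float64(15.3), np.float64(14.5), np.float64(12.5), np.float64(12.8)]
w16 inner gap mm rear->front [np.float64(15.7), np.float64(14.8), np.float64(14.3), np.float64(13.5), np.float64(12.5), np.float64(12.8)]
```

Call:
{"op": "move_arm", "data": {
  "rows": [
    {"tx": 0, "ty": 0, "tz": 0, "ax": 0, "ay": 0, "az": 0, "jaw": 128},
    {"tx": 0, "ty": 0, "tz": 0, "ax": 0, "ay": 0, "az": 0, "jaw": 129},
    {"tx": 0, "ty": 0, "tz": 0, "ax": 0, "ay": 0, "az": 0, "jaw": 130}
  ]
}}

```text
time: 17.35
tool_pos: [0.4848, -0.0115, 0.0064]
tool_rot: [0.001, -0.109, 0.994, 0.0]
contact_force: [0.0, 0.4, -0.1]
gripper_width: 0.495
```

```bash
python3 -c "
from hm import *
s,M=st();print(1-130/255);grab('wrist','w17')
for t in('w17',):hang(t)"
```

```text
t 17.35 pos [ 0.4848 -0.0115  0.0064] x [-0.9764 -0.2158 -0.0022] z [ 2.1e-03  3.0e-04 -1.0e+00] F [ 0.03  0.36 -0.06] T [ 0.04  0.01 -0.04] w 0.4949
0.4901960784313726
w17 inner gap mm rear->front [np.float64(9.8), np.float64(10.2), np.float64(10.5), np.float64(10.5), np.float64(9.9), np.float64(10.2)]
```

It snapped: contact force fell to zero and the inner gap jumped from about 14 to 10 mm. Releasing and backing off.

Call:
{"op": "move_arm", "data": {
  "rows": [
    {"tx": 0, "ty": 0, "tz": 0, "ax": 0, "ay": 0, "az": 0, "jaw": 110},
    {"tx": 0, "ty": 0, "tz": 0, "ax": 0, "ay": 0, "az": 0, "jaw": 70},
    {"tx": 0, "ty": 0, "tz": 0, "ax": 0, "ay": 0, "az": 0, "jaw": 30},
    {"tx": 0, "ty": 0, "tz": -0.02, "ax": 0, "ay": 0, "az": 0, "jaw": 10},
    {"tx": 0, "ty": 0, "tz": -0.04, "ax": 0, "ay": 0, "az": 0, "jaw": 0},
    {"tx": 0, "ty": 0, "tz": -0.045, "ax": 0, "ay": 0, "az": 0, "jaw": 0},
    {"tx": 0.02, "ty": 0, "tz": -0.04, "ax": 0, "ay": 0, "az": 0, "jaw": 0},
    {"tx": 0, "ty": 0, "tz": 0, "ax": 0, "ay": 0, "az": 0, "jaw": 0},
    {"tx": 0, "ty": 0, "tz": 0, "ax": 0, "ay": 0, "az": 0, "jaw": 0}
  ]
}}

```text
time: 18.3
tool_pos: [0.4634, -0.0159, 0.1562]
tool_rot: [0.0, -0.109, 0.994, 0.0]
contact_force: [-0.5, -0.1, -0.2]
gripper_width: 0.999
```

```bash
python3 -c "
from h import *
st();f=grab('wrist','w18');st();im=cv2.imread('pics/w18.png');cv2.imwrite('pics/w18c.png',cv2.resize(im[150:370,190:370],None,fx=3.3,fy=2.7,interpolation=cv2.INTER_CUBIC))
f=grab('top','t4');im=cv2.imread('pics/t4.png');cv2.imwrite('pics/t4c.png',cv2.resize(im[50:270,140:440],None,fx=2.6,fy=2.6))"
```

```text
t 18.3 pos [ 0.4634 -0.0159  0.1562] x [-9.764e-01 -2.158e-01 -6.000e-04] z [ 4.e-04  6.e-04 -1.e+00] F [-0.54 -0.11 -0.21] T [-0.06  0.04  0.04] w 0.999
t 18.35 pos [ 0.4639 -0.0159  0.1565] x [-0.9764 -0.2159 -0.001 ] z [ 9.e-04  4.e-04 -1.e+00] F [ 0.14  0.07 -1.05] T [-0.01 -0.03  0.  ] w 0.9983
```

View pics/w18.png

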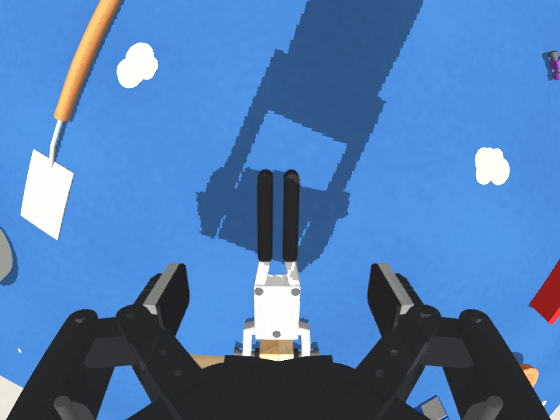

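View pics/w18c.png

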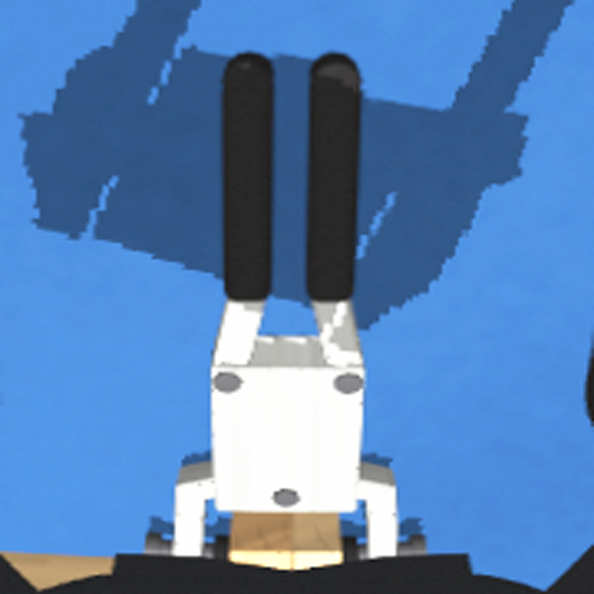

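View pics/t4c.png

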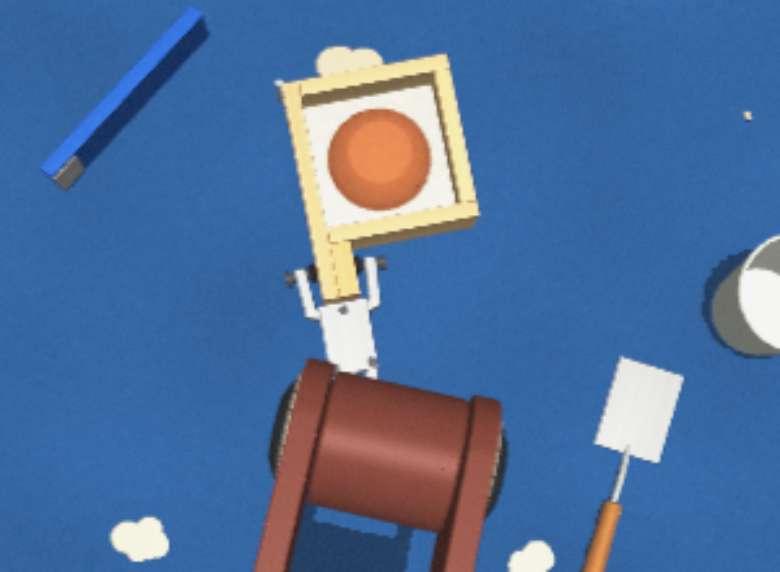

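```bash
python3 -c "
from h import *
a=pickle.load(open('f0.pkl','rb'))['top']['color'];b=pickle.load(open('t4.pkl','rb'))['color']
g=lambda i:cv2.cvtColor(i[60:135,265:335],cv2.COLOR_RGB2GRAY).astype(np.float32)
print(cv2.phaseCorrelate(g(a),g(b),cv2.createHanningWindow((70,75),cv2.CV_32F)))
f=pickle.load(open('w18.pkl','rb'))
p=[fonz(f,*q,.026) for q in((277,334.5),(259,291.5),(295.5,291.5))];print([x.round(4) for x in p])"
```

```text
((0.015420362586240799, 0.5202493017959355), 0.9935760153664484)
[array([0.6129, 0.0151, 0.026 ]), array([ 0.5624, -0.0142,  0.026 ]), array([0.5545, 0.0209, 0.026 ])]
```

```bash
python3 -c "
from h import *
F={'0':pickle.load(open('f0.pkl','rb'))['top']['color']}
for t in('t2','t3','t4'):F[t]=pickle.load(open(t+'.pkl','rb'))['color']
def g(i,r):
    x=cv2.cvtColor(i[r[0]:r[1],r[2]:r[3]],cv2.COLOR_RGB2GRAY).astype(np.float32);return x
for n,r in dict(frame=(60,135,265,335),blue=(45,130,150,225),scraper=(180,300,350,410),bucket=(130,195,405,480),bowl=(105,165,80,140)).items():
    w=cv2.createHanningWindow((r[3]-r[2],r[1]-r[0]),cv2.CV_32F)
    print(n,[np.round(cv2.phaseCorrelate(g(F['0'],r),g(F[t],r),w)[0],2) for t in('t2','t3','t4')])"
```

```text
frame [array([0.  , 0.49]), array([-0.  ,  0.48]), array([0.02, 0.52])]
blue [array([ 0.46, -0.03]), array([0.43, 0.03]), array([ 0.63, -0.05])]
scraper [array([-0.01, -0.02]), array([ 0.02, -0.  ]), array([ 0.02, -0.01])]
bucket [array([ 0.51, -0.  ]), array([0.52, 0.  ]), array([ 0.5, -0. ])]
bowl [array([0.07, 0.02]), array([-0.01,  0.  ]), array([ 0.04, -0.04])]
```

No movement: the 0.5 px offsets come from odd window sizes and already appear in t2, before any contact. Handing in.

```bash
python3 -c "
from plant import manip
print(manip.job_done())"
```

```text
the job is handed in; nothing more can be done
None
```

The plier clamp is locked on the frame's open corner, and I handed the job in at about 18.4 s of the 54 s allowed.

- **Fitting:** I gripped the clamp across its body and lined it up with the frame, which is turned about 12.5°. I then slid it over the two boards with the handles still open. It stopped against the board ends at about 5 N, below the 11 N that would slide the frame.
- **Locking:** I squeezed both grips in small steps. The contact force dropped to zero and the gap between the handles jumped from about 14 to 10 mm. I stopped there and never pressed on the stop.
- **Last checks:** In the last pictures the body sits on both board ends, the gap between the boards is closed, and the handles stay locked with the gripper clear. In the top view the frame, bucket, bowl, scraper and blue look-alike had not moved.

**Not certain:**
- The sensors do not show the force on each handle. My only evidence that it stayed under 22 N is that the handles gave way during slow closing.
- The two cameras disagreed by about 1 mm on the joint position.
- The final wrist view put the clamp's pin about 2 mm farther forward than the earlier one. That is about the calibration error.

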